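Find the crank that fits the hand mill, wind it, put the other one by

ROBOT

A 6-joint arm with a two-finger parallel gripper is mounted at the origin on the work surface; the furniture and walls round the work are solid. World frame = base frame: x ahead of the robot, y to its left, z up, the work surface at z = 0. Lengths are in m, angles in degrees, forces in N, time in s.
With the tool pointing down it reaches from about 0.4 to 0.825 m from the base axis. Payload 7 kg.
Tool frame: the origin (TCP) lies on the front face of the gripper's body, between the roots of the fingers; the fingertips stand 66 mm ahead of it and the grasp point (between the pads) lies 47 mm ahead of it; z points along the fingers, y is the line along which they close (so a half turn about z gives the same grasp; the last joint's range is limited). The gripper opens to 88 mm and grips with 3 to 60 N. Pads are 19 mm wide; open, the fingers measure 130 mm over their backs; the gripper's body (78 mm by 193 mm) begins 47 mm behind the grasp point.
Start: joints at [82.225, 20.546, 0.682, 0, -70.136, -16.507], TCP at [0.278, 0.615, 0.292] pointing down, gripper open.
Joint ranges: [-176.03, 176.03], [-82.01, 121.73], [-58.28, 71.71], [-173.87, 95.51], [-174.79, -0.11], [-173.66, 173.66]. Speed limits (degrees/s): [136.94, 136.94, 172.46, 180, 180, 180].

INTERFACE

Orientations are given as [roll, pitch, yaw] about the fixed x, y, z axes, in that order (R = Rz(yaw) Ry(pitch) Rx(roll)).
In Python, from plant import ctrl gives the robot as it stands.
- The arm moves only by the tool send_rows, never from a script. Its argument "deltas" is a list of rows, each a list of 2 entries, a list of its own where there are three numbers: the shift along the tool's x, y, z each as a share of 800 mm, from -1 to 1, then the turn about the tool's z as a share of 90 degrees, from -1 to 1. A call has exactly 5 rows; each row is the pose to reach, as a shift and turn from the pose commanded when the call began, along the tool's axes at that moment; what a row does not reach only later rows make up. A row lasts 1/12 s, in which the tool goes at most 41.7 mm and 7.16 degrees, less where a joint would pass 70% of its speed; a pose out of reach is approached as far as the arm can. A call with a number of a shift or a turn outside -1 to 1 is refused whole. A call with a gripper value outside its range is refused whole. "gripper" is the opening, from 0 (shut) to 1 (fully open), set as the call begins (left out, the last holds). The fingers move at their own pace and stop on an object; the grip force is fixed at half the most. Time passes only in rows, so rows that repeat a pose let the fingers close, or fill a call up. It gives the time, the measured TCP pose, the force, the opening and the grip force at its end, in the units of the state.
- ctrl.get_obs(): the state, without advancing time (a new reading comes with each control period).
- ctrl.snapshot(name): name is "side" or "top"; returns a dict with "color" (400x640x3 uint8, red, green, blue), "vertical_fov" (degrees; the focal length in pixels is half the picture's height over the tangent of half this angle, whatever the lens; pixels are square), "cx", "cy" (the principal point, pixels), "rvec" (rotation vector, rad) and "tvec" (3), from world to camera coordinates, as OpenCV has them. Camera axes: x right, y down, z forward; pixel columns grow to the right and rows downward; lengths in m; the calibration is good to about 2 mm. A picture is of the moment at which its call begins. There is no depth.
- ctrl.close_job(): hands the job in; it is judged then, once.
Trained networks look in a picture, given as the dict that the camera call returned (one of the last four; its "shot" number tells which), for a name from the list of things; names that differ only in an ending like _2 or _b are one class to them, and where a whole thing is asked for, a point or a joint stands for the part that bears it (a point fixed in the world has none). Each returns a list of dicts, best first, with "conf" (0 to 1); they miss things now and then, are a little off and sometimes report something else, mostly with a low value. They report only what shows in the picture. A call takes as long as a camera call. They do not tell look-alikes from the thing itself.
- ctrl.boxes_of(picture, thing): "xy" ([column, row] as shares, 0 to 1, of the picture: columns of its width, rows of its height, amid what is visible of it).
- ctrl.cut_out(picture, thing): "pixels" (400x640 bool, what is visible of it) and "xy" ([column, row] as shares, 0 to 1, of the picture: columns of its width, rows of its height, amid what is visible of it).
The state is a dict: "clock": time; "joint_pos": joint angles; "qvel": joint speeds; "tau": joint torques, N m; "tool_pos": TCP position; "orientation": TCP orientation; "force": force on the tool from outside, world axes, zero at the start; "moment": the same for the moment, N m; "opening": finger opening in m; "gripper_force": force on a finger pad.
Only numpy, scipy, OpenCV 4.12 (cv2) and the standard library are available. Lean on these libraries where they do the work, as an engineer would, in place of code of your own. Each camera call takes 0.05 s, during which the arm holds its last target. There are 200 camera calls.

TASK

Two look-alike cranks stand on the chopping board, and only one of them fits the spindle of the hand mill nearest to you; it shows only when you try: turned on the spindle, the right one drops fully home, the wrong one never does. Leave the fitting crank fully home on that mill, let go of it, then take it by its wooden knob and wind the mill clockwise half a turn or a little more. Set the crank that does not fit upright on its hub in the wooden tray, and leave the mug and the jar where they are.

Things in the scene. Friction and masses are not known exactly. Their poses are not given: they have to be found in the camera images.
- crank_a: one of two steel cranks that look alike. Hub: 28 mm square block, 38 tall, on a round foot 38 across, 5 thick. Origin: centre of its underside; z up, x along the arm to the knob; flats square to the arm. Stands at first on the board, arm roughly away from the robot. Hidden underneath: a blind socket 24 mm deep; which crank fits, and how its socket is turned against the arm, is unknown. 170 g, mostly hub
- crank_b: one of two steel cranks that look alike. Hub: 28 mm square block, 38 tall, on a round foot 38 across, 5 thick. Origin: centre of its underside; z up, x along the arm to the knob; flats square to the arm. Stands at first on the board, arm roughly away from the robot. Hidden underneath: a blind socket 24 mm deep; which crank fits, and how its socket is turned against the arm, is unknown. 170 g, mostly hub
- crank_a_knob: upright dark wooden knob of crank_a, 25 mm across and 36 tall, turning freely on its pin at the arm's end. Origin: centre of the knob's underside, 85 mm from the hub's axis and 38 mm above the hub's underside; z up. The arm under it is 16 mm wide, 29 to 36 mm above the hub's underside
- crank_b_knob: upright dark wooden knob of crank_b, 25 mm across and 36 tall, turning freely on its pin at the arm's end. Origin: centre of the knob's underside, 85 mm from the hub's axis and 38 mm above the hub's underside; z up. The arm under it is 16 mm wide, 29 to 36 mm above the hub's underside
- mill: front hand mill: fixed upright steel cylinder 84 mm across, rubber foot 108 across, origin under its centre. One crank's socket is square, 13.4 mm across flats; the other's a cross of two slots 22.6 by 5.8 mm; both repeat every quarter turn. The mill's spindle matches one of them, at an unknown turn. A same mill with the other spindle stands behind it: leave it alone
- mill_seat (a point): centre of the mill's flat seat, 45 mm across, 150 mm above the worktop, on the spindle's axis. The spindle rises 14 mm from it (12 mm square, or cross of two 21 by 4 mm bars), then 8 mm as a round taper (7.6 to 3 mm) that leads into any socket. The wrong crank stays 14 mm up; the right one drops those 14 mm onto the seat when its turn is within 5 degrees
- spindle_a (a joint): clockwise turn from above (rad) since the start of one of the two mills' spindles; about 0 at first, which tells nothing of how its section stands. Whether it is the front or the back mill's is unknown. Stiff: 0.25 N m to turn; stays where left
- spindle_b (a joint): clockwise turn from above (rad) since the start of one of the two mills' spindles; about 0 at first, which tells nothing of how its section stands. Whether it is the front or the back mill's is unknown. Stiff: 0.25 N m to turn; stays where left
- board: chopping board 210 (x) by 300 (y) by 22 mm thick on which the cranks stand, fixed; origin: centre of its underside
- tray: octagonal wooden tray, fixed, for the crank that does not fit; 340 (x) by 286 (y) mm, floor 6 mm above the worktop, rim 27 mm high and 16 mm wide. Origin: centre of its underside. A mug stands in its far right corner; the near left part is free.
- mug: tall celadon mug, 86 mm across and 128 mm tall, loose in the tray's far right corner; origin at its underside; bystander
- jar: small jar with a green lid, 52 mm across, 98 mm tall, loose, beyond the mill; origin: centre of its underside; bystander
There are look-alikes about, which are no part of the job. What is shaped like the crank_a but blue, purple or yellow is not meant.

How it is judged (in metres and radians):
On the way, in this order (a step that is already met when the one before it is completed fails the run):
1. the crank that fits sits fully home on the front mill and has been let go (((z of crank_a in the frame of mill_seat between -0.004 and 0.004 m and horizontal distance between crank_a and mill_seat below 0.004 m and angle between crank_a's own z axis and vertical below 0.12 rad and contact force between the fingers and crank_a below 0.05 N) or (z of crank_b in the frame of mill_seat between -0.004 and 0.004 m and horizontal distance between crank_b and mill_seat below 0.004 m and angle between crank_b's own z axis and vertical below 0.12 rad and contact force between the fingers and crank_b below 0.05 N))), for 0.2 s.
2. with that crank home, the mill's spindle is wound half a turn clockwise by the crank's knob (((z of crank_a in the frame of mill_seat between -0.004 and 0.004 m and horizontal distance between crank_a and mill_seat below 0.004 m and angle between crank_a's own z axis and vertical below 0.12 rad and value of joint spindle_a above 2.6 rad and contact force between the fingers and crank_a_knob above 0.2 N) or (z of crank_b in the frame of mill_seat between -0.004 and 0.004 m and horizontal distance between crank_b and mill_seat below 0.004 m and angle between crank_b's own z axis and vertical below 0.12 rad and value of joint spindle_b above 2.6 rad and contact force between the fingers and crank_b_knob above 0.2 N))), for 0.1 s.
At the end, for the whole second after the job is handed in: Fitting crank home on the front mill (underside within 4 mm of the seat, within 4 mm of the axis, tilt under 7 degrees), spindle at least 2.6 rad clockwise of its start; other crank upright (8 degrees) on the tray's floor, hub inside the rim; both still and released (((z of crank_a in the frame of mill_seat between -0.004 and 0.004 m and horizontal distance between crank_a and mill_seat below 0.004 m and angle between crank_a's own z axis and vertical below 0.12 rad and value of joint spindle_a above 2.6 rad and x of crank_b in the frame of tray between -0.155 and 0.155 m and y of crank_b in the frame of tray between -0.128 and 0.128 m and z of crank_b in the frame of tray below 0.01 m and angle between crank_b's own z axis and vertical below 0.15 rad and contact force between the fingers and crank_a below 0.05 N and contact force between the fingers and crank_b below 0.05 N and linear speed of each of crank_a, crank_b below 0.02 m/s) or (z of crank_b in the frame of mill_seat between -0.004 and 0.004 m and horizontal distance between crank_b and mill_seat below 0.004 m and angle between crank_b's own z axis and vertical below 0.12 rad and value of joint spindle_b above 2.6 rad and x of crank_a in the frame of tray between -0.155 and 0.155 m and y of crank_a in the frame of tray between -0.128 and 0.128 m and z of crank_a in the frame of tray below 0.01 m and angle between crank_a's own z axis and vertical below 0.15 rad and contact force between the fingers and crank_b below 0.05 N and contact force between the fingers and crank_a below 0.05 N and linear speed of each of crank_b, crank_a below 0.02 m/s))); the robot touches nothing.
It fails at once if the mug is pushed more than 30 mm or tipped (distance of mug from where it was at the start of the episode above 0.03 m or angle between mug's own z axis and vertical above 0.35 rad).
It fails at once if the jar is pushed more than 30 mm or tipped (distance of jar from where it was at the start of the episode above 0.03 m or angle between jar's own z axis and vertical above 0.35 rad).
It also fails if it takes over 72 s, if anything falls off the work surface, if the arm or the gripper's body presses on something with over 40 N, if the wrist force passes 120 N, or if a joint passes its speed limit or range.

## Working session

There is one attempt and no reset: what is moved stays moved. The work goes in short steps, Python scripts to look and compute and a tool call to move; the robot and the scene stay as the last step left them, time stands still between calls to the robot, and variables do not carry over. Pictures are saved under pics/ and viewed, at most 10 in all, crops included, and the job is handed in when it is done.

Besides the shell and the picture viewer there is one more tool, called after ">>>" by a JSON object that holds its "method" and its "body". send_rows: Moves the arm, as the interface text tells. Shift numbers are shares of 800 mm and turn numbers shares of 90 degrees, none past 1 either way. Its arguments: {"type":"object","properties":{"deltas":{"type":"array","items":{"type":"array"}},"gripper":{"type":"number"}},"required":["deltas"]}

```bash
mkdir -p pics; ls; cat > h.py <<'E'
import numpy as np, cv2
from plant import ctrl
def cam(s):
    H,W=s["color"].shape[:2]; f=H/2/np.tan(np.radians(s["vertical_fov"])/2)
    K=np.array([[f,0,s["cx"]],[0,f,s["cy"]],[0,0,1.]]); R=cv2.Rodrigues(np.array(s["rvec"],float))[0]
    return K,R,np.array(s["tvec"],float).ravel()
def proj(s,p):
    K,R,t=cam(s); q=(R@np.atleast_2d(p).T).T+t; q=q@K.T; return q[:,:2]/q[:,2:]
def atz(s,uv,z):
    K,R,t=cam(s); d=R.T@np.linalg.solve(K,[uv[0],uv[1],1.]); c=-R.T@t; return c+d*(z-c[2])/d[2]
def save(s,n,box=None,sc=1):
    im=s["color"][:,:,::-1]
    if box: im=im[box[1]:box[3],box[0]:box[2]]
    cv2.imwrite("pics/"+n,cv2.resize(im,None,fx=sc,fy=sc,interpolation=cv2.INTER_CUBIC))
E
python3 - <<'E'
from h import *
S={n:ctrl.snapshot(n) for n in("side","top")}
for n,s in S.items():
    K,R,t=cam(s);print(n,"cam at",(-R.T@t).round(3),"f",K[0,0].round(1), K[:2,2])
    for th in ["crank_a","crank_a_knob","mill","board","tray","mug","jar"]:
        for r in ctrl.cut_out(s,th): print(th,round(r["conf"],2),(np.array(r["xy"])*[640,400]).round(1),r["pixels"].sum())
cv2.imwrite("pics/a.png",np.vstack([S["side"]["color"],S["top"]["color"]])[:,:,::-1][::1,::1])
im=cv2.imread("pics/a.png");cv2.imwrite("pics/a.png",cv2.resize(im,(480,600)))
save(S["side"],"s.png");save(S["top"],"t.png")
print(ctrl.get_obs())
E
```

```text
pics
side cam at [0.312 1.406 0.675] f 396.7 [317.69396659 199.49090757]
crank_a 0.93 [306.1 260.7] 358
crank_a 0.78 [285.7 306. ] 470
crank_a 0.67 [323.2 232.9] 266
crank_a 0.67 [356.8 302.7] 523
crank_a 0.5 [375.  275.9] 259
crank_a_knob 0.63 [286.  246.6] 74
crank_a_knob 0.61 [279.1 283.2] 107
crank_a_knob 0.53 [380.2 287.7] 118
mill 0.66 [329.4 192.9] 856
board 0.98 [304.2 267.5] 3259
board 0.44 [323.9 235.1] 318
tray 0.64 [342.7 185.1] 1195
mug 0.73 [309.7 164.3] 409
jar 0.38 [287.8 184.4] 33
top cam at [0.459 0.116 1.6  ] f 378.9 [321.85280818 199.97501764]
crank_a 0.73 [245.5 256.6] 165
crank_a 0.59 [196.8 201.4] 162
crank_a 0.57 [243.6 203. ] 155
crank_a 0.53 [280.6 207.5] 169
crank_a 0.49 [202.8 243.9] 154
mill 0.79 [362.2 210.4] 510
board 0.64 [259.8 206.9] 3350
tray 0.83 [421.4 200.6] 5203
mug 0.88 [449.9 171.7] 489
jar 0.58 [367.8 163.7] 183
{'clock': 0.8, 'joint_pos': array([ 8.22261629e+01,  2.05425771e+01,  6.81042874e-01, -3.17107068e-04,
       -7.01374185e+01, -1.65086063e+01]), 'qvel': array([ 0.00177707, -0.04882648,  0.06282321, -0.00815399,  0.13479451,
       -0.0618956 ]), 'tau': array([-2.66238576e-04, -5.82277071e+01,  2.93288165e+01,  7.00139657e+00,
        1.27094937e-02, -1.00395528e-05]), 'tool_pos': array([0.27756884, 0.61524163, 0.292196  ]), 'orientation': array([-1.79999081e+02,  5.83538477e-04, -2.42825512e+01]), 'force': array([-0.95047862, -0.53117195, -0.35224872]), 'moment': array([ 0.00706833,  0.01300715, -0.04678443]), 'gripper_force': 0.0, 'opening': 0.08765445114425624}
```

View pics/s.png

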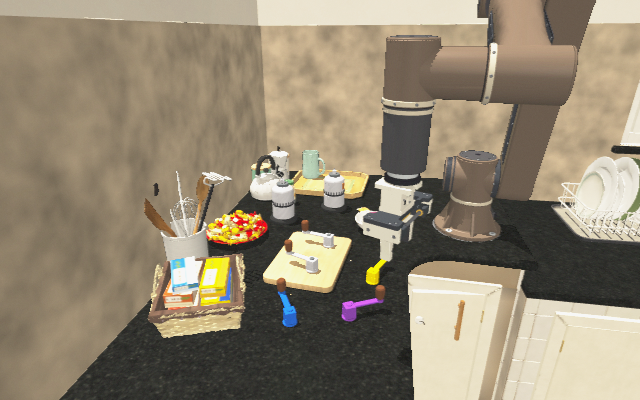

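View pics/t.png

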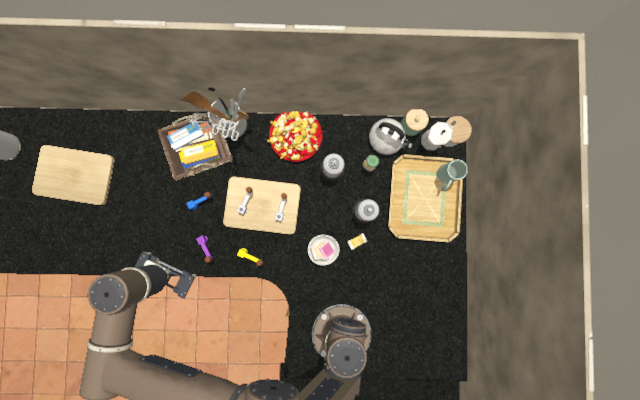

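The side picture shows two steel cranks on the board at (310,262) and (325,238). The blue (289,305), purple (360,305) and yellow (377,272) ones are look-alikes. In the top picture the steel cranks are at (244,203) and (281,208), the front mill is at (367,210), and the back mill is at (333,166). I'll confirm with one enlarged crop.

```bash
python3 - <<'E'
from h import *
S={n:ctrl.snapshot(n) for n in("side","top")}
import pickle;pickle.dump(S,open("S0.pkl","wb"))
def c(n,b): return cv2.resize(S[n]["color"][b[1]:b[3],b[0]:b[2],::-1],(400,300),interpolation=cv2.INTER_CUBIC)
im=np.vstack([np.hstack([c("side",(270,215,350,275)),c("side",(270,165,350,225))]),np.hstack([c("top",(222,175,302,235)),c("top",(320,160,400,220))])])
cv2.imwrite("pics/c.png",im)
E
```

```text
(no output)
```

View pics/c.png

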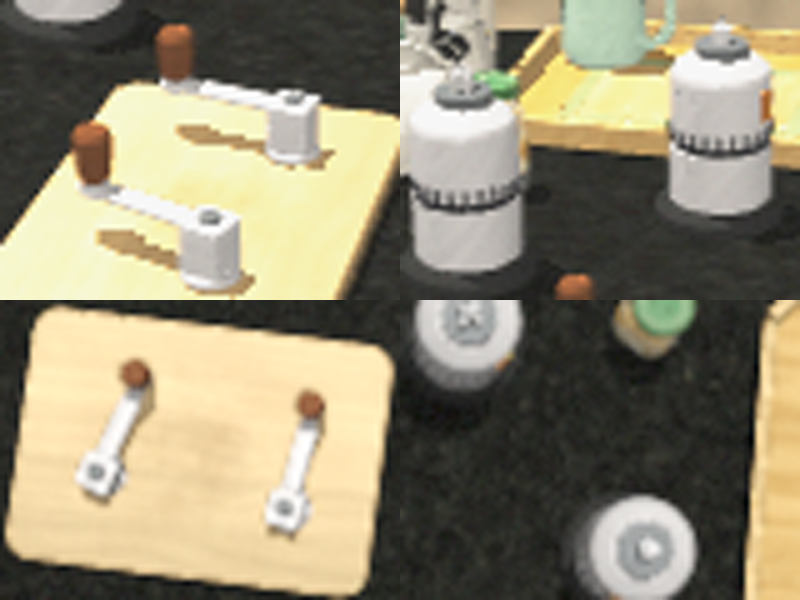

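Crop confirmed: the two steel cranks stand on the board, L at top (241,209) and R at top (279,217). The front mill is the right one in the side view, with its seat at (334,174), or (369,210) in the top view. I'll triangulate those points.

```bash
cat >> h.py <<'E'
from scipy.optimize import least_squares
def tri(obs,z=None):
    "obs: list of (picture,uv); z fixed or free"
    f=lambda p: np.concatenate([(proj(s,[p[0],p[1],p[2] if z is None else z])[0]-uv) for s,uv in obs])
    r=least_squares(f,[.5,.2,.1 if z is None else z]); return r.x.round(4), r.fun.round(2)
E
python3 - <<'E'
from h import *; import pickle
S=pickle.load(open("S0.pkl","rb")); s,t=S["side"],S["top"]
def q(n,x,y,o): return (S[n],np.array([(x+.5)/5-.5+o[0],(y+.5)/5-.5+o[1]]))
A,B,C,D=(270,215),(270,165),(222,175),(320,160)
P={"Lhub":([q("side",209,217,A),q("top",97,171,C)],.060),"Rhub":([q("side",293,97,A),q("top",285,208,C)],.060),
"Lknob":([q("side",93,128,A),q("top",135,74,C)],.096),"Rknob":([q("side",175,30,A),q("top",311,104,C)],.096),
"seat":([q("side",322,48,B),q("top",243,250,D)],.15),"tip":([q("side",322,22,B),q("top",250,248,D)],.172)}
for k,(o,z) in P.items(): print(k,tri(o),tri(o,z),tri(o[:1],z)[0][:2],tri(o[1:],z)[0][:2])
# masks
for n in S:
  for th in("board","tray","jar","mug","crank_a_knob"):
    pass
for nm,z,uv in(("tray",0.027,(426,199)),("jar",.098,(371,162)),("mug",.128,(457,168))): print(nm,atz(t,uv,z).round(3))
E
```

```text
Lhub (array([0.5095, 0.4176, 0.0596]), array([ 0.04,  0.  , -0.01, -0.06])) (array([0.5095, 0.4177, 0.06  ]), array([ 0.04, -0.08, -0.07, -0.05])) [0.5095 0.4182] [0.5093 0.4175]
Rhub (array([0.4826, 0.2646, 0.0616]), array([ 0.11,  0.  , -0.02, -0.14])) (array([0.4827, 0.264 , 0.06  ]), array([ 0.11,  0.34,  0.18, -0.16])) [0.4834 0.2616] [0.482  0.2647]
Lknob (array([0.5868, 0.3833, 0.0934]), array([ 0.17,  0.02, -0.04, -0.22])) (array([0.5864, 0.3843, 0.096 ]), array([ 0.18, -0.58, -0.42, -0.18])) [0.586  0.3879] [0.5857 0.3827]
Rknob (array([0.5654, 0.243 , 0.0933]), array([ 0.17,  0.01, -0.03, -0.21])) (array([0.5651, 0.244 , 0.096 ]), array([ 0.19, -0.58, -0.34, -0.18])) [0.5648 0.2484] [0.5644 0.2426]
seat (array([ 0.5129, -0.0871,  0.1455]), array([ 0.17,  0.01, -0.02, -0.17])) (array([ 0.5127, -0.0853,  0.15  ]), array([ 0.2 , -0.91, -0.31, -0.14])) [ 0.5119 -0.0743] [ 0.5121 -0.0865]
tip (array([ 0.5136, -0.0894,  0.1666]), array([ 0.14,  0.  , -0.01, -0.13])) (array([ 0.5133, -0.0874,  0.172 ]), array([ 0.17, -1.11, -0.35, -0.11])) [ 0.5121 -0.0736] [ 0.5129 -0.0887]
tray [ 0.565 -0.345  0.027]
jar [ 0.705 -0.103  0.098]
mug [ 0.683 -0.438  0.128]
```

```bash
cat >> h.py <<'E'
def go(*T):
    "rows from the measured pose to successive targets x,y,z,yaw (all in the axes of the present tool)"
    o=ctrl.get_obs(); y0=o["orientation"][2]; c,s=np.cos(np.radians(y0)),np.sin(np.radians(y0))
    print("at",o["tool_pos"].round(4),o["orientation"].round(2),"t",round(o["clock"],2),"F",o["force"].round(2),"open",round(o["opening"],4),"j",o["joint_pos"].round(0))
    for x,y,z,w in T:
        d=np.array([x,y,z])-o["tool_pos"]; dw=(w-y0+180)%360-180
        v=np.array([c*d[0]+s*d[1], s*d[0]-c*d[1], -d[2]])/.8
        print((x,y,z,w),"->",v.round(4),round(-dw/90,4),"rows",round(max(np.linalg.norm(d)/.0417,abs(dw)/7.16),1))
E
python3 -c "
from h import *
go((.4827,.264,.20,-13.9),(.38,.44,.28,-13.9))"
```

```text
at [0.2776 0.6152 0.2922] [180.    -0.   -24.28] t 0.9 F [-0.31 -0.65 -0.34] open 0.0875 j [ 82.  21.   1.   0. -70. -17.]
(0.4827, 0.264, 0.2, -13.9) -> [0.4142 0.2948 0.1152] -0.1154 rows 10.0
(0.38, 0.44, 0.28, -13.9) -> [0.2067 0.147  0.0152] -0.1154 rows 4.9
```

>>> {"method": "send_rows", "body": {"deltas": [[[0.414,0.295,0.115],-0.115],[[0.414,0.295,0.115],-0.115],[[0.414,0.295,0.115],-0.115],[[0.414,0.295,0.115],-0.115],[[0.414,0.295,0.115],-0.115]], "gripper": 1}}

```text
clock: 1.32
tool_pos: [0.3804, 0.4381, 0.246]
orientation: [-180.0, -0.0, -13.9]
force: [0.4, 1.0, 0.5]
opening: 0.0877
gripper_force: 0.0
```

```bash
python3 -c "
from h import *
go((.4827,.264,.17,-13.9),(.4827,.264,.098,-13.9))"
```

```text
at [0.3804 0.4381 0.246 ] [-1.7997e+02 -1.0000e-02 -1.3890e+01] t 1.32 F [0.4  1.03 0.54] open 0.0877 j [ 68.  14. -15.   0. -61.   8.]
(0.4827, 0.264, 0.17, -13.9) -> [0.1763 0.1805 0.095 ] 0.0001 rows 5.2
(0.4827, 0.264, 0.098, -13.9) -> [0.1763 0.1805 0.185 ] 0.0001 rows 6.0
```

>>> {"method": "send_rows", "body": {"deltas": [[[0.1763,0.1805,0.093],0],[[0.1763,0.1805,0.093],0],[[0.1763,0.1805,0.093],0],[[0.1763,0.1805,0.093],0],[[0.1763,0.1805,0.093],0]]}}

```text
clock: 1.73
tool_pos: [0.4795, 0.2695, 0.174]
orientation: [-179.9, -0.0, -13.9]
force: [1.2, 1.1, 0.4]
opening: 0.0878
gripper_force: 0.0
```

```bash
python3 -c "
from h import *
go((.4827,.264,.098,-13.9))"
```

```text
at [0.4795 0.2695 0.174 ] [-1.7995e+02 -3.0000e-02 -1.3910e+01] t 1.73 F [1.24 1.07 0.45] open 0.0878 j [ 50.  15. -24.   0. -51.  26.]
(0.4827, 0.264, 0.098, -13.9) -> [0.0055 0.0057 0.095 ] -0.0001 rows 1.8
```

>>> {"method": "send_rows", "body": {"deltas": [[[0.0055,0.0057,0.02],0],[[0.0055,0.0057,0.06],0],[[0.0055,0.0057,0.095],0],[[0.0055,0.0057,0.095],0],[[0.0055,0.0057,0.095],0]]}}

```text
clock: 2.15
tool_pos: [0.4817, 0.265, 0.0974]
orientation: [179.8, 0.1, -13.9]
force: [0.2, 0.4, 0.6]
opening: 0.0878
gripper_force: 0.0
```

```bash
python3 -c "
from h import *
go((.4827,.264,.098,-13.9))"
```

```text
at [0.4817 0.265  0.0974] [ 1.7982e+02  8.0000e-02 -1.3930e+01] t 2.15 F [0.16 0.37 0.6 ] open 0.0878 j [ 49.  21. -28.   0. -41.  27.]
(0.4827, 0.264, 0.098, -13.9) -> [ 0.0015  0.0009 -0.0007] -0.0003 rows 0.0
```

>>> {"method": "send_rows", "body": {"deltas": [[[0.0015,0.0009,0],0],[[0.0015,0.0009,0],0],[[0.0015,0.0009,0],0],[[0.0015,0.0009,0],0],[[0.0015,0.0009,0],0]], "gripper": 0}}

```text
clock: 2.57
tool_pos: [0.4832, 0.2651, 0.0991]
orientation: [-179.9, -0.0, -13.9]
force: [0.3, 0.9, 0.5]
opening: 0.0598
gripper_force: 0.0
```

```bash
python3 -c "
from h import *
go((.4827,.264,.098,-13.9))
print(ctrl.get_obs()['gripper_force'])"
```

```text
at [0.4832 0.2651 0.0991] [-1.7991e+02 -5.0000e-02 -1.3910e+01] t 2.57 F [0.25 0.87 0.51] open 0.0598 j [ 49.  21. -28.   0. -41.  27.]
(0.4827, 0.264, 0.098, -13.9) -> [-0.0003  0.0015  0.0014] -0.0001 rows 0.0
0.0
```

>>> {"method": "send_rows", "body": {"deltas": [[[0,0,0.001],0],[[0,0,0.001],0],[[0,0,0.001],0],[[0,0,0.001],0],[[0,0,0.001],0]]}}

```text
clock: 2.98
tool_pos: [0.483, 0.2647, 0.0973]
orientation: [180.0, 0.0, -13.9]
force: [-0.4, -1.0, 0.6]
opening: 0.0275
gripper_force: 30.0
```

>>> {"method": "send_rows", "body": {"deltas": [[[0,0,0],0],[[0,0,0],0],[[0,0,0],0],[[0,0,-0.02],0],[[0,0,-0.05],0]]}}

```text
clock: 3.4
tool_pos: [0.4816, 0.2633, 0.1353]
orientation: [179.7, 0.2, -14.0]
force: [-0.5, 0.4, -2.0]
opening: 0.0282
gripper_force: 30.0
```

```bash
python3 -c "
from h import *
go((.513,-.0865,.276,-13.9))
o=ctrl.get_obs();print(o['gripper_force'],o['moment'])"
```

```text
at [0.4816 0.2633 0.1353] [179.72   0.18 -13.97] t 3.4 F [-0.54  0.37 -2.03] open 0.0282 j [ 49.  18. -26.  -0. -46.  27.]
(0.513, -0.0865, 0.276, -13.9) -> [ 0.1436  0.4149 -0.1759] -0.0008 rows 9.1
29.994040190940723 [ 0.08160343 -0.10167305  0.01612766]
```

>>> {"method": "send_rows", "body": {"deltas": [[[0,0,-0.05],0],[[0.03,0.08,-0.088],0],[[0.06,0.13,-0.13],0],[[0.08,0.18,-0.15],0],[[0.1,0.23,-0.17],0]]}}

```text
clock: 3.82
tool_pos: [0.508, 0.1164, 0.2522]
orientation: [-180.0, -0.0, -13.9]
force: [1.5, -0.8, -2.1]
opening: 0.0278
gripper_force: 30.0
```

```bash
python3 -c "
from h import *
go((.513,-.0865,.27,-13.9))"
```

```text
at [0.508  0.1164 0.2522] [-1.7997e+02 -2.0000e-02 -1.3870e+01] t 3.82 F [ 1.51 -0.77 -2.08] open 0.0278 j [ 34.   8. -22.  -0. -60.  42.]
(0.513, -0.0865, 0.27, -13.9) -> [ 0.0669  0.2447 -0.0222] 0.0003 rows 4.9
```

>>> {"method": "send_rows", "body": {"deltas": [[[0.01,0.04,-0.022],0],[[0.0669,0.2447,-0.0222],0],[[0.0669,0.2447,-0.0222],0],[[0.0669,0.2447,-0.0222],0],[[0.0669,0.2447,-0.0222],0]]}}

```text
clock: 4.23
tool_pos: [0.5121, -0.0838, 0.2688]
orientation: [-180.0, 0.0, -13.9]
force: [0.5, 0.8, -1.9]
opening: 0.0279
gripper_force: 30.0
```

```bash
python3 -c "
from h import *
go((.513,-.0865,.27,-13.9))"
```

```text
at [ 0.5121 -0.0838  0.2688] [-1.7998e+02  1.0000e-02 -1.3910e+01] t 4.23 F [ 0.51  0.81 -1.85] open 0.0279 j [ 12.   7. -21.  -0. -62.  64.]
(0.513, -0.0865, 0.27, -13.9) -> [ 0.002   0.003  -0.0015] -0.0001 rows 0.1
```

>>> {"method": "send_rows", "body": {"deltas": [[[0.002,0.003,0],0],[[0.002,0.003,0],0],[[0.002,0.003,0],0],[[0.002,0.003,0],0],[[0.002,0.003,0],0]]}}

```text
clock: 4.65
tool_pos: [0.5139, -0.0834, 0.2687]
orientation: [-180.0, 0.0, -13.8]
force: [0.6, 0.5, -1.8]
opening: 0.0279
gripper_force: 30.0
```

```bash
python3 - <<'E'
from h import *
go((.513,-.0865,.27,-13.9))
S={n:ctrl.snapshot(n) for n in("side","top")}
def c(n,b): return cv2.resize(S[n]["color"][b[1]:b[3],b[0]:b[2],::-1],(400,300),interpolation=cv2.INTER_CUBIC)
cv2.imwrite("pics/d.png",np.hstack([c("side",(294,140,374,200)),c("top",(330,180,410,240))]))
E
```

```text
at [ 0.5139 -0.0834  0.2687] [-1.800e+02  1.000e-02 -1.384e+01] t 4.65 F [ 0.64  0.51 -1.81] open 0.0279 j [ 12.   7. -21.  -0. -62.  64.]
(0.513, -0.0865, 0.27, -13.9) -> [-0.0001  0.004  -0.0017] 0.0007 rows 0.1
```

View pics/d.png

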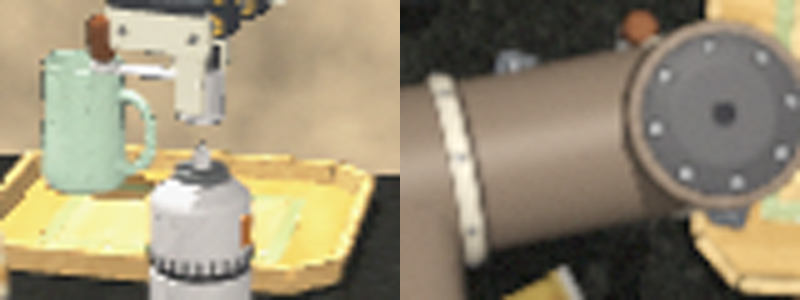

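The crank hangs right over the spindle: in the crop, the foot is at x≈204 and the spindle tip at 204. I'll correct y and lower it onto the taper.

>>> {"method": "send_rows", "body": {"deltas": [[[-0.0003,0.0036,0.005],0],[[-0.0003,0.0036,0.015],0],[[-0.0003,0.0036,0.025],0],[[-0.0003,0.0036,0.03],0],[[-0.0003,0.0036,0.03],0]]}}

```text
clock: 5.17
tool_pos: [0.5124, -0.0873, 0.2432]
orientation: [180.0, 0.1, -13.9]
force: [-0.4, 0.6, -2.7]
opening: 0.028
gripper_force: 30.0
```

```bash
python3 -c "
from h import *
go((.513,-.0865,.239,-13.9))"
```

```text
at [ 0.5124 -0.0873  0.2432] [ 1.7996e+02  1.1000e-01 -1.3930e+01] t 5.17 F [-0.38  0.57 -2.7 ] open 0.028 j [ 12.   8. -23.  -0. -59.  64.]
(0.513, -0.0865, 0.239, -13.9) -> [ 0.0005 -0.0011  0.0053] -0.0004 rows 0.1
```

>>> {"method": "send_rows", "body": {"deltas": [[[0,0,0.001],0],[[0,0,0.002],0],[[0,0,0.0035],0],[[0,0,0.005],0],[[0,0,0.0055],0]]}}

```text
clock: 5.58
tool_pos: [0.513, -0.0874, 0.2404]
orientation: [-180.0, -0.0, -13.9]
force: [-0.6, 0.4, -1.7]
opening: 0.028
gripper_force: 30.0
```

>>> {"method": "send_rows", "body": {"deltas": [[[0,0,0.001],0],[[0,0,0.0015],0],[[0,0,0.0025],0],[[0,0,0.0035],0],[[0,0,0.0035],0]]}}

```text
clock: 6.0
tool_pos: [0.5132, -0.0874, 0.239]
orientation: [-180.0, -0.1, -13.9]
force: [-4.3, 2.4, 8.7]
opening: 0.0275
gripper_force: 30.0
```

>>> {"method": "send_rows", "body": {"deltas": [[[-0.0005,-0.0004,0],0.045],[[-0.0006,-0.0005,0],0.09],[[-0.0006,-0.0005,0],0.135],[[-0.0006,-0.0005,0],0.18],[[-0.0006,-0.0005,0],0.225]]}}

```text
clock: 6.42
tool_pos: [0.5137, -0.0871, 0.239]
orientation: [-179.9, -0.2, -34.3]
force: [0.7, 0.5, 5.5]
opening: 0.028
gripper_force: 30.0
```

>>> {"method": "send_rows", "body": {"deltas": [[[0,0,0],0.045],[[0,0,0],0.09],[[0,0,0],0.135],[[0,0,0],0.18],[[0,0,0],0.225]]}}

```text
clock: 6.83
tool_pos: [0.5139, -0.087, 0.239]
orientation: [-179.8, -0.1, -54.6]
force: [2.3, -0.8, 5.1]
opening: 0.0279
gripper_force: 30.0
```

>>> {"method": "send_rows", "body": {"deltas": [[[0,0,0.0006],0.045],[[0,0,0.0006],0.09],[[0,0,0.0006],0.135],[[0,0,0.0006],0.18],[[0,0,0.0006],0.225]]}}

```text
clock: 7.25
tool_pos: [0.5144, -0.0871, 0.239]
orientation: [-179.7, -0.1, -74.8]
force: [3.4, -1.2, 6.2]
opening: 0.0276
gripper_force: 30.0
```

>>> {"method": "send_rows", "body": {"deltas": [[[0,0,0],0.045],[[0,0,0],0.09],[[0,0,0],0.135],[[0,0,0],0.18],[[0,0,0],0.225]]}}

```text
clock: 7.67
tool_pos: [0.515, -0.0872, 0.2391]
orientation: [-179.7, -0.0, -95.1]
force: [5.4, -3.3, 3.8]
opening: 0.0278
gripper_force: 30.0
```

>>> {"method": "send_rows", "body": {"deltas": [[[0.0007,-0.0014,0.001],0.04],[[0.0007,-0.0014,0.001],0.08],[[0.0007,-0.0014,0.001],0.12],[[0.0007,-0.0014,0.001],0.16],[[0.0007,-0.0014,0.001],0.2]]}}

```text
clock: 8.08
tool_pos: [0.5157, -0.088, 0.239]
orientation: [-179.7, 0.1, -113.0]
force: [0.8, -3.8, 10.5]
opening: 0.0276
gripper_force: 30.0
```

>>> {"method": "send_rows", "body": {"deltas": [[[0,0,0],0.04],[[0,0,0],0.08],[[0,0,0],0.12],[[0,0,0],0.16],[[0,0,0],0.2]]}}

```text
clock: 8.5
tool_pos: [0.5161, -0.0885, 0.239]
orientation: [-179.6, 0.1, -131.0]
force: [3.5, -6.1, 8.8]
opening: 0.0275
gripper_force: 30.0
```

```bash
python3 -c "
from h import *
go((.513,-.0865,.239,-13.9));print(ctrl.get_obs()['moment'])"
```

```text
at [ 0.5161 -0.0885  0.239 ] [-1.7964e+02  1.4000e-01 -1.3103e+02] t 8.5 F [ 3.46 -6.05  8.78] open 0.0275 j [ 12.   9. -23.   0. -58. -53.]
(0.513, -0.0865, 0.239, -13.9) -> [0.0006 0.0046 0.    ] -1.3014 rows 16.4
[-2.60346422 -1.42182722  0.04535179]
```

The crank never dropped in 117° of turning, and the lateral forces show that its socket centres tightly on the taper. That means R's socket is the cross and the front spindle is square, as the picture suggested, so R goes to the tray. I'll use the contact readings to fix the spindle axis.

```bash
python3 - <<'E'
from h import *
D=np.array([[.5132,-.0874,-13.9],[.5137,-.0871,-34.3],[.5139,-.087,-54.6],[.5144,-.0871,-74.8],[.515,-.0872,-95.1],[.5157,-.088,-113],[.5161,-.0885,-131]])
w=np.radians(D[:,2]);c,s=np.cos(w),np.sin(w);o=np.ones(7);z=0*o
A=np.vstack([np.c_[o,z,-c,-s],np.c_[z,o,-s,c]]);b=np.r_[D[:,0],D[:,1]]
x,*_=np.linalg.lstsq(A,b,rcond=None);print("axis,e,f",x.round(5),(A@x-b).round(4))
go((.516,-.0885,.29,-131),(.49,-.29,.2,-131),(.49,-.29,.083,-131))
E
```

```text
axis,e,f [ 0.51414 -0.08877  0.00144  0.00098] [-0.0002 -0.0002  0.0002  0.0003  0.0003 -0.0001 -0.0003 -0.0001 -0.
 -0.     -0.     -0.0002  0.0002  0.0002]
at [ 0.5161 -0.0885  0.239 ] [-1.7964e+02  1.4000e-01 -1.3103e+02] t 8.5 F [ 3.46 -6.05  8.78] open 0.0275 j [ 12.   9. -23.   0. -58. -53.]
(0.516, -0.0885, 0.29, -131) -> [ 0.      0.0001 -0.0637] -0.0003 rows 1.2
(0.49, -0.29, 0.2, -131) -> [ 0.2114 -0.1407  0.0488] -0.0003 rows 5.0
(0.49, -0.29, 0.083, -131) -> [ 0.2114 -0.1407  0.195 ] -0.0003 rows 6.1
```

>>> {"method": "send_rows", "body": {"deltas": [[[0,0,-0.05],0],[[0.02,-0.014,-0.06],0],[[0.06,-0.04,-0.06],0],[[0.1,-0.067,-0.05],0],[[0.14,-0.093,-0.03],0]]}}

```text
clock: 8.92
tool_pos: [0.4973, -0.2222, 0.2624]
orientation: [-179.8, 0.1, -130.8]
force: [1.5, 0.7, -1.6]
opening: 0.0275
gripper_force: 30.0
```

```bash
python3 -c "
from h import *
go((.49,-.29,.14,-131),(.49,-.29,.083,-131))"
```

```text
at [ 0.4973 -0.2222  0.2624] [-1.7976e+02  1.5000e-01 -1.3082e+02] t 8.92 F [ 1.48  0.66 -1.57] open 0.0275 j [ -3.   9. -19.   0. -62. -37.]
(0.49, -0.29, 0.14, -131) -> [ 0.0701 -0.0485  0.153 ] 0.002 rows 3.4
(0.49, -0.29, 0.083, -131) -> [ 0.0701 -0.0485  0.2242] 0.002 rows 4.6
```

>>> {"method": "send_rows", "body": {"deltas": [[[0.035,-0.024,0.02],0],[[0.07,-0.0485,0.05],0],[[0.07,-0.0485,0.1],0],[[0.07,-0.0485,0.15],0],[[0.07,-0.0485,0.19],0]]}}

```text
clock: 9.33
tool_pos: [0.4876, -0.2893, 0.1057]
orientation: [179.9, -0.0, -131.1]
force: [0.1, 0.4, -3.0]
opening: 0.0278
gripper_force: 30.0
```

```bash
python3 -c "
from h import *
go((.49,-.29,.082,-131))"
```

```text
at [ 0.4876 -0.2893  0.1057] [ 1.7992e+02 -2.0000e-02 -1.3107e+02] t 9.33 F [ 0.09  0.4  -2.97] open 0.0278 j [-11.  21. -26.  -0. -43. -30.]
(0.49, -0.29, 0.082, -131) -> [-0.0013 -0.0028  0.0296] -0.0008 rows 0.6
```

>>> {"method": "send_rows", "body": {"deltas": [[[0,0,0.013],0],[[0,0,0.02],0],[[0,0,0.025],0],[[0,0,0.028],0],[[0,0,0.028],0]]}}

```text
clock: 9.75
tool_pos: [0.4901, -0.2886, 0.0872]
orientation: [-179.9, 0.1, -130.9]
force: [0.3, -0.7, -2.4]
opening: 0.0278
gripper_force: 30.0
```

>>> {"method": "send_rows", "body": {"deltas": [[[0,0,0.002],0],[[0,0,0.004],0],[[0,0,0.006],0],[[0,0,0.006],0],[[0,0,0.006],0]]}}

```text
clock: 10.17
tool_pos: [0.4896, -0.2886, 0.0817]
orientation: [-179.9, 0.0, -130.9]
force: [-0.1, 1.3, 2.2]
opening: 0.0281
gripper_force: 30.0
```

>>> {"method": "send_rows", "body": {"deltas": [[[0,0,0],0],[[0,0,0],0],[[0,0,0],0],[[0,0,0],0],[[0,0,0],0]], "gripper": 1}}

```text
clock: 10.58
tool_pos: [0.489, -0.2886, 0.081]
orientation: [180.0, -0.0, -130.9]
force: [-0.7, -0.8, 0.6]
opening: 0.0559
gripper_force: 0.0
```

>>> {"method": "send_rows", "body": {"deltas": [[[0,0,-0.01],0],[[0,0,-0.05],0],[[0,0,-0.1],0],[[0,0,-0.15],0],[[0,0,-0.2],0]]}}

```text
clock: 11.0
tool_pos: [0.4886, -0.2885, 0.2435]
orientation: [180.0, -0.0, -130.9]
force: [1.5, -0.5, 0.1]
opening: 0.0855
gripper_force: 0.0
```

```bash
python3 - <<'E'
from h import *
s=ctrl.snapshot("side"); save(s,"e.png",(270,120,430,240),4)
go((.4,.25,.3,-23.6),(.5095,.4176,.17,-23.6))
E
```

```text
at [ 0.4918 -0.2902  0.2526] [-1.7933e+02  1.7000e-01 -1.3083e+02] t 11.05 F [ 3.43 -2.25  9.43] open 0.0871 j [-11.  12. -17.   0. -61. -30.]
(0.4, 0.25, 0.3, -23.6) -> [-0.4359  0.5283 -0.0593] -1.1915 rows 15.0
(0.5095, 0.4176, 0.17, -23.6) -> [-0.6839  0.5617  0.1032] -1.1915 rows 17.1
```

View pics/e.png

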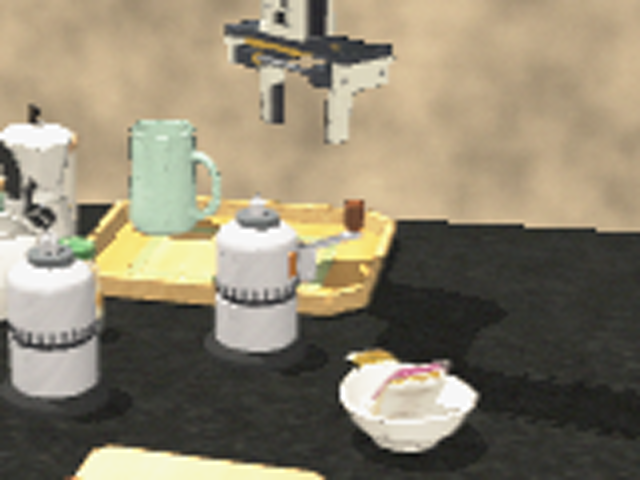

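Crank R stands upright in the tray, with its knob at (355,213) in the crop. Next is crank L.

>>> {"method": "send_rows", "body": {"deltas": [[[-0.02,0.02,-0.045],-0.08],[[-0.436,0.528,-0.05],-1],[[-0.436,0.528,-0.05],-1],[[-0.436,0.528,-0.05],-1],[[-0.436,0.528,-0.05],-1]]}}

```text
clock: 11.47
tool_pos: [0.4584, -0.1009, 0.2786]
orientation: [-179.9, 0.0, -94.8]
force: [1.1, 1.3, 0.5]
opening: 0.0878
gripper_force: 0.0
```

```bash
python3 -c "
from h import *
go((.41,.23,.28,-23.6),(.5095,.4176,.2,-23.6))"
```

```text
at [ 0.4584 -0.1009  0.2786] [-1.7993e+02  2.0000e-02 -9.4820e+01] t 11.47 F [1.08 1.28 0.55] open 0.0878 j [ 12.   1. -25.   0. -63. -17.]
(0.41, 0.23, 0.28, -23.6) -> [-0.4071  0.095  -0.0017] -0.7913 rows 9.9
(0.5095, 0.4176, 0.2, -23.6) -> [-0.6512 -0.0092  0.0983] -0.7913 rows 12.6
```

>>> {"method": "send_rows", "body": {"deltas": [[[-0.65,-0.009,0],-0.79],[[-0.65,-0.009,0],-0.79],[[-0.65,-0.009,0],-0.79],[[-0.65,-0.009,0],-0.79],[[-0.65,-0.009,0],-0.79]]}}

```text
clock: 11.88
tool_pos: [0.4802, 0.107, 0.2789]
orientation: [-179.9, 0.0, -58.9]
force: [0.7, -0.0, 0.6]
opening: 0.0878
gripper_force: 0.0
```

```bash
python3 -c "
from h import *
go((.5095,.4176,.2,-23.6))"
```

```text
at [0.4802 0.107  0.2789] [-179.92    0.    -58.94] t 11.88 F [ 0.71 -0.01  0.59] open 0.0878 j [ 36.   4. -23.   0. -63.  -4.]
(0.5095, 0.4176, 0.2, -23.6) -> [-0.3137 -0.2317  0.0986] -0.3927 rows 7.7
```

>>> {"method": "send_rows", "body": {"deltas": [[[-0.314,-0.232,0.09],-0.393],[[-0.314,-0.232,0.09],-0.393],[[-0.314,-0.232,0.09],-0.393],[[-0.314,-0.232,0.09],-0.393],[[-0.314,-0.232,0.09],-0.393]]}}

```text
clock: 12.3
tool_pos: [0.5008, 0.309, 0.2314]
orientation: [-180.0, -0.0, -23.6]
force: [1.5, -0.8, 1.4]
opening: 0.0875
gripper_force: 0.0
```

```bash
python3 -c "
from h import *
go((.5095,.4176,.17,-23.6))"
```

```text
at [0.5008 0.309  0.2314] [-1.7996e+02 -2.0000e-02 -2.3560e+01] t 12.3 F [ 1.46 -0.78  1.43] open 0.0875 j [ 51.  15. -15.   0. -59.  16.]
(0.5095, 0.4176, 0.17, -23.6) -> [-0.0443 -0.1288  0.0767] 0.0005 rows 3.0
```

>>> {"method": "send_rows", "body": {"deltas": [[[-0.03,-0.086,0.05],0],[[-0.043,-0.1278,0.077],0],[[-0.043,-0.1278,0.077],0],[[-0.043,-0.1278,0.077],0],[[-0.043,-0.1278,0.077],0]]}}

```text
clock: 12.72
tool_pos: [0.5104, 0.4154, 0.1672]
orientation: [179.8, 0.0, -23.8]
force: [0.2, 0.7, 0.1]
opening: 0.0876
gripper_force: 0.0
```

```bash
python3 -c "
from h import *
go((.5107,.4172,.098,-23.6))"
```

```text
at [0.5104 0.4154 0.1672] [ 1.7978e+02  5.0000e-02 -2.3830e+01] t 12.72 F [0.25 0.75 0.15] open 0.0876 j [ 56.  25. -10.  -0. -55.  10.]
(0.5107, 0.4172, 0.098, -23.6) -> [-0.0005 -0.0022  0.0865] -0.0026 rows 1.7
```

>>> {"method": "send_rows", "body": {"deltas": [[[-0.0005,-0.0018,0.03],0],[[-0.0005,-0.0018,0.07],0],[[-0.0005,-0.0018,0.087],0],[[-0.0005,-0.0018,0.087],0],[[-0.0005,-0.0018,0.087],0]], "gripper": 0.6}}

```text
clock: 13.13
tool_pos: [0.5117, 0.4151, 0.1008]
orientation: [180.0, -0.0, -24.0]
force: [0.4, -0.4, -0.1]
opening: 0.06
gripper_force: 0.0
```

```bash
python3 -c "
from h import *
go((.5107,.4172,.098,-23.6))"
```

```text
at [0.5117 0.4151 0.1008] [ 1.7998e+02 -2.0000e-02 -2.3960e+01] t 13.13 F [ 0.39 -0.38 -0.09] open 0.06 j [ 56.  29. -14.   0. -47.  10.]
(0.5107, 0.4172, 0.098, -23.6) -> [-0.0023 -0.0019  0.0034] -0.004 rows 0.1
```

>>> {"method": "send_rows", "body": {"deltas": [[[-0.002,-0.0019,0.0034],-0.004],[[-0.002,-0.0019,0.0034],-0.004],[[-0.002,-0.0019,0.0034],-0.004],[[-0.002,-0.0019,0.0034],-0.004],[[-0.002,-0.0019,0.0034],-0.004]], "gripper": 0}}

```text
clock: 13.55
tool_pos: [0.5108, 0.4182, 0.098]
orientation: [-179.9, -0.0, -23.6]
force: [0.5, -0.5, 4.2]
opening: 0.0276
gripper_force: 30.0
```

>>> {"method": "send_rows", "body": {"deltas": [[[0,0,0],0],[[0,0,0],0],[[0,0,0],0],[[0,0,0],0],[[0,0,0],0]]}}

```text
clock: 13.97
tool_pos: [0.5108, 0.4182, 0.098]
orientation: [-179.9, -0.0, -23.6]
force: [-1.2, -0.7, 6.1]
opening: 0.028
gripper_force: 30.0
```

```bash
python3 -c "
from h import *
go((.5107,.4172,.098,-23.6))"
```

```text
at [0.5108 0.4182 0.098 ] [-1.7995e+02 -3.0000e-02 -2.3560e+01] t 13.97 F [-1.16 -0.65  6.08] open 0.028 j [ 56.  29. -14.   0. -47.  10.]
(0.5107, 0.4172, 0.098, -23.6) -> [ 0.0003  0.0012 -0.    ] 0.0004 rows 0.0
```

>>> {"method": "send_rows", "body": {"deltas": [[[0,0,-0.05],0],[[0.02,0.045,-0.09],0],[[0.04,0.09,-0.12],0],[[0.06,0.135,-0.15],0],[[0.08,0.18,-0.18],0]]}}

```text
clock: 14.38
tool_pos: [0.5109, 0.2779, 0.23]
orientation: [180.0, 0.0, -23.6]
force: [0.7, -1.1, -1.3]
opening: 0.0277
gripper_force: 30.0
```

```bash
python3 -c "
from h import *
go((.5128,-.0875,.27,-23.6))"
```

```text
at [0.5109 0.2779 0.23  ] [ 1.7996e+02  3.0000e-02 -2.3550e+01] t 14.38 F [ 0.68 -1.07 -1.31] open 0.0277 j [ 48.  15. -16.  -0. -59.  19.]
(0.5128, -0.0875, 0.27, -23.6) -> [ 0.1847  0.4178 -0.05  ] 0.0005 rows 8.8
```

>>> {"method": "send_rows", "body": {"deltas": [[[0.04,0.08,-0.05],0],[[0.186,0.418,-0.05],0],[[0.186,0.418,-0.05],0],[[0.186,0.418,-0.05],0],[[0.186,0.418,-0.05],0]]}}

```text
clock: 14.8
tool_pos: [0.5129, 0.0749, 0.2598]
orientation: [-180.0, 0.0, -23.6]
force: [0.2, -0.2, -1.6]
opening: 0.0277
gripper_force: 30.0
```

>>> {"method": "send_rows", "body": {"deltas": [[[0.08,0.165,0],0],[[0.08,0.165,0],0],[[0.08,0.165,0],0],[[0.08,0.165,0],0],[[0.08,0.165,0],0]]}}

```text
clock: 15.22
tool_pos: [0.5188, -0.0735, 0.2593]
orientation: [179.9, 0.1, -23.8]
force: [0.5, 0.9, -1.5]
opening: 0.0276
gripper_force: 30.0
```

```bash
python3 -c "
from h import *
go((.5145,-.0879,.262,-23.6))"
```

```text
at [ 0.5188 -0.0735  0.2593] [ 1.7995e+02  5.0000e-02 -2.3810e+01] t 15.22 F [ 0.54  0.9  -1.48] open 0.0276 j [ 13.   8. -21.   0. -61.  53.]
(0.5145, -0.0879, 0.262, -23.6) -> [ 0.0023  0.0187 -0.0034] -0.0023 rows 0.4
```

>>> {"method": "send_rows", "body": {"deltas": [[[0.0023,0.0187,0],0],[[0.0023,0.0187,0],0],[[0.0023,0.0187,0],0],[[0.0023,0.0187,0],0],[[0.0023,0.0187,0],0]]}}

```text
clock: 15.63
tool_pos: [0.5154, -0.0836, 0.2596]
orientation: [-180.0, 0.0, -23.5]
force: [-0.4, 0.3, -1.1]
opening: 0.0279
gripper_force: 30.0
```

```bash
python3 - <<'E'
from h import *
go((.5145,-.0879,.262,-23.6),(.5145,-.0879,.245,-23.6))
s=ctrl.snapshot("side"); save(s,"f.png",(294,140,374,200),8)
E
```

```text
at [ 0.5154 -0.0836  0.2596] [-1.7999e+02  1.0000e-02 -2.3540e+01] t 15.63 F [-0.42  0.34 -1.14] open 0.0279 j [ 12.   8. -21.  -0. -61.  54.]
(0.5145, -0.0879, 0.262, -23.6) -> [ 0.0011  0.0054 -0.003 ] 0.0006 rows 0.1
(0.5145, -0.0879, 0.245, -23.6) -> [0.0011 0.0054 0.0183] 0.0006 rows 0.4
```

View pics/f.png

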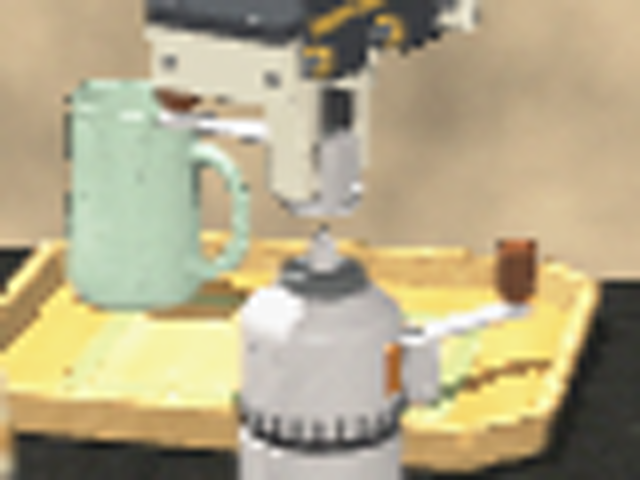

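The foot (centre ≈ x 322) is over the spindle tip (322). I'll lower it now.

>>> {"method": "send_rows", "body": {"deltas": [[[0.0008,0.005,0.004],0],[[0.0008,0.005,0.01],0],[[0.0008,0.005,0.016],0],[[0.0008,0.005,0.021],0],[[0.0008,0.005,0.021],0]]}}

```text
clock: 16.1
tool_pos: [0.5137, -0.0882, 0.2416]
orientation: [179.9, 0.1, -23.6]
force: [-1.1, -0.2, -1.3]
opening: 0.0282
gripper_force: 30.0
```

>>> {"method": "send_rows", "body": {"deltas": [[[0,0,0.0015],0],[[0,0,0.003],0],[[0,0,0.0035],0],[[0,0,0.0035],0],[[0,0,0.0035],0]]}}

```text
clock: 16.52
tool_pos: [0.5143, -0.0882, 0.2402]
orientation: [-180.0, -0.0, -23.6]
force: [-1.0, -0.7, -0.3]
opening: 0.0277
gripper_force: 30.0
```

```bash
python3 - <<'E'
from h import *
go((.5145,-.0879,.238,-23.6))
E
```

```text
at [ 0.5143 -0.0882  0.2402] [-1.7999e+02 -1.0000e-02 -2.3580e+01] t 16.52 F [-0.96 -0.66 -0.33] open 0.0277 j [ 12.   9. -23.   0. -59.  55.]
(0.5145, -0.0879, 0.238, -23.6) -> [ 0.     -0.0004  0.0028] 0.0002 rows 0.1
```

>>> {"method": "send_rows", "body": {"deltas": [[[0,0,0.001],0],[[0,0,0.002],0],[[0,0,0.002],0],[[0,0,0.002],0],[[0,0,0.002],0]]}}

```text
clock: 16.93
tool_pos: [0.5145, -0.0883, 0.239]
orientation: [-180.0, -0.0, -23.6]
force: [-0.6, 0.2, 5.0]
opening: 0.028
gripper_force: 30.0
```

>>> {"method": "send_rows", "body": {"deltas": [[[0,0,0],0.045],[[0,0,0],0.09],[[0,0,0],0.135],[[0,0,0],0.18],[[0,0,0],0.225]]}}

```text
clock: 17.35
tool_pos: [0.5153, -0.0883, 0.2391]
orientation: [-179.9, -0.1, -44.0]
force: [2.4, -0.9, 2.5]
opening: 0.0278
gripper_force: 30.0
```

>>> {"method": "send_rows", "body": {"deltas": [[[0,0,0.001],0.045],[[0,0,0.001],0.09],[[0,0,0.001],0.135],[[0,0,0.001],0.18],[[0,0,0.001],0.225]]}}

```text
clock: 17.77
tool_pos: [0.5158, -0.0886, 0.239]
orientation: [-179.8, -0.1, -64.2]
force: [1.9, -2.9, 6.5]
opening: 0.0276
gripper_force: 30.0
```

>>> {"method": "send_rows", "body": {"deltas": [[[0,0,0],0.045],[[0,0,0],0.09],[[0,0,0],0.135],[[0,0,0],0.18],[[0,0,0],0.225]]}}

```text
clock: 18.18
tool_pos: [0.5158, -0.0888, 0.2392]
orientation: [-179.8, -0.1, -84.5]
force: [1.0, -3.8, 7.1]
opening: 0.0277
gripper_force: 30.0
```

>>> {"method": "send_rows", "body": {"deltas": [[[0,0,0],0.045],[[0,0,0],0.09],[[0,0,0],0.135],[[0,0,0],0.18],[[0,0,0],0.225]]}}

```text
clock: 18.6
tool_pos: [0.5156, -0.0889, 0.2391]
orientation: [-179.8, -0.0, -104.7]
force: [0.6, -3.7, 7.6]
opening: 0.0278
gripper_force: 30.0
```

>>> {"method": "send_rows", "body": {"deltas": [[[0,0,0],0.045],[[0,0,0],0.09],[[0,0,0],0.135],[[0,0,0],0.18],[[0,0,0],0.225]]}}

```text
clock: 19.02
tool_pos: [0.5156, -0.089, 0.2392]
orientation: [-179.8, 0.0, -125.0]
force: [1.7, -4.3, 7.2]
opening: 0.0283
gripper_force: 30.0
```

```bash
python3 - <<'E'
from h import *
go((.5141,-.0888,.238,-120))
print(ctrl.get_obs()['moment'])
D=np.array([[.5145,-.0883,-23.6],[.5153,-.0883,-44],[.5158,-.0886,-64.2],[.5158,-.0888,-84.5]])
w=np.radians(D[:,2]);c,s=np.cos(w),np.sin(w);o=np.ones(4);z=0*o
A=np.vstack([np.c_[o,z,-c,-s],np.c_[z,o,-s,c]]);b=np.r_[D[:,0],D[:,1]]
x,*_=np.linalg.lstsq(A,b,rcond=None);print("axis,e,f",x.round(5))
s=ctrl.snapshot("side"); save(s,"g.png",(294,140,374,200),8)
E
```

```text
at [ 0.5156 -0.089   0.2392] [-1.7980e+02  3.0000e-02 -1.2499e+02] t 19.02 F [ 1.7  -4.27  7.19] open 0.0283 j [ 12.   9. -23.   0. -58. -47.]
(0.5141, -0.0888, 0.238, -120) -> [0.0009 0.0016 0.0015] -0.0555 rows 0.7
[-1.53978399 -0.34882686  0.03776716]
axis,e,f [ 0.51479 -0.08969  0.00069  0.00124]
```

View pics/g.png

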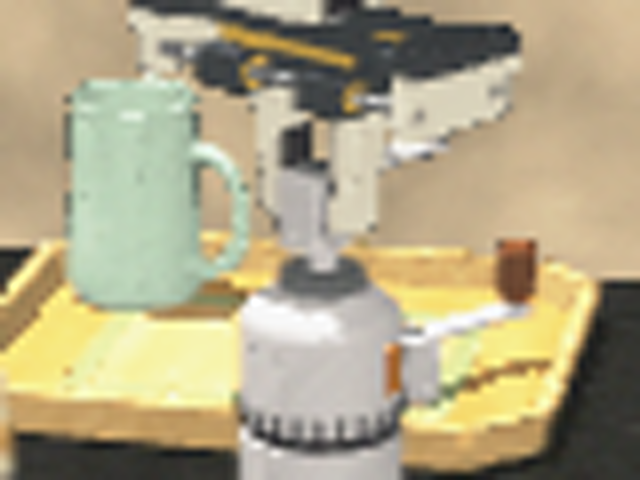

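The crank hasn't dropped, and the crop shows why. Its hub (278–340, 170–245) leans about 5° in the grip, because pressing off-centre tilted it about the pads. I'll set it flat on the free worktop at about (0.52, 0.07), regrip it level, and repeat the sweep with better centring.

>>> {"method": "send_rows", "body": {"deltas": [[[0,0,-0.03],0],[[-0.02,0.016,-0.045],0],[[-0.06,0.042,-0.045],0],[[-0.1,0.07,-0.03],0],[[-0.14,0.1,0.02],0]]}}

```text
clock: 19.48
tool_pos: [0.5151, 0.0415, 0.2354]
orientation: [-179.7, 0.4, -124.8]
force: [1.4, 1.4, -1.8]
opening: 0.0277
gripper_force: 30.0
```

```bash
python3 - <<'E'
from h import *
go((.52,.07,.083,-125),(.52,.07,.076,-125))
E
```

```text
at [0.5151 0.0415 0.2354] [-179.73    0.39 -124.84] t 19.48 F [ 1.36  1.37 -1.77] open 0.0277 j [ 26.   8. -24.   0. -57. -61.]
(0.52, 0.07, 0.083, -125) -> [-0.0328  0.0153  0.1904] 0.0018 rows 3.7
(0.52, 0.07, 0.076, -125) -> [-0.0328  0.0153  0.1992] 0.0018 rows 3.9
```

>>> {"method": "send_rows", "body": {"deltas": [[[-0.02,0.01,0.045],0],[[-0.033,0.015,0.09],0],[[-0.033,0.015,0.135],0],[[-0.033,0.015,0.175],0],[[-0.033,0.015,0.185],0]]}}

```text
clock: 19.9
tool_pos: [0.5152, 0.0665, 0.0793]
orientation: [179.7, -0.4, -124.9]
force: [-0.4, -0.8, -1.8]
opening: 0.0276
gripper_force: 30.0
```

>>> {"method": "send_rows", "body": {"deltas": [[[0,0,0.003],0],[[0,0,0.006],0],[[0,0,0.009],0],[[0,0,0.009],0],[[0,0,0.009],0]]}}

```text
clock: 20.32
tool_pos: [0.519, 0.0676, 0.0785]
orientation: [-179.9, 0.1, -124.8]
force: [-0.0, 0.1, -1.4]
opening: 0.028
gripper_force: 30.0
```

```bash
python3 - <<'E'
from h import *
go((.52,.07,.076,-125))
E
```

```text
at [0.519  0.0676 0.0785] [-1.7993e+02  1.4000e-01 -1.2484e+02] t 20.32 F [-0.02  0.06 -1.4 ] open 0.028 j [ 29.  20. -33.   0. -37. -64.]
(0.52, 0.07, 0.076, -125) -> [-0.0032  0.0006  0.0031] 0.0017 rows 0.1
```

>>> {"method": "send_rows", "body": {"deltas": [[[0,0,0.0015],0],[[0,0,0.003],0],[[0,0,0.0035],0],[[0,0,0.0035],0],[[0,0,0.0035],0]]}}

```text
clock: 20.73
tool_pos: [0.5189, 0.0677, 0.0762]
orientation: [-179.9, 0.1, -124.8]
force: [-5.8, 0.1, 15.9]
opening: 0.0277
gripper_force: 30.0
```

>>> {"method": "send_rows", "body": {"deltas": [[[0,0,0],0],[[0,0,0],0],[[0,0,0],0],[[0,0,0],0],[[0,0,0],0]], "gripper": 0.6}}

```text
clock: 21.15
tool_pos: [0.5182, 0.0674, 0.0742]
orientation: [180.0, -0.0, -124.8]
force: [-0.7, -0.3, -0.2]
opening: 0.0512
gripper_force: 0.0
```

```bash
python3 - <<'E'
from h import *
go((.52,.07,.076,-125))
s=ctrl.snapshot("side"); print(proj(s,[[.519,.068,.0],[.519,.068,.038]]).round(1))
save(s,"h.png",(290,185,370,245),8)
E
```

```text
at [0.5182 0.0674 0.0742] [ 1.8000e+02 -1.0000e-02 -1.2484e+02] t 21.15 F [-0.66 -0.3  -0.16] open 0.0512 j [ 29.  21. -33.   0. -36. -64.]
(0.52, 0.07, 0.076, -125) -> [-0.004   0.     -0.0023] 0.0018 rows 0.1
[[326.5 223.6]
 [326.6 214.6]]
```

View pics/h.png

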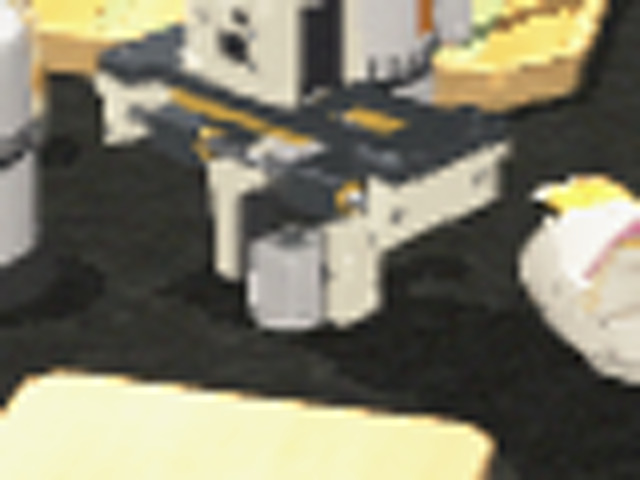

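>>> {"method": "send_rows", "body": {"deltas": [[[0,0,-0.05],0],[[0,0,-0.1],0],[[-0.05,0,-0.14],0],[[-0.1,0,-0.16],0],[[-0.15,0,-0.16],0]]}}

```text
clock: 21.62
tool_pos: [0.5839, 0.1602, 0.2065]
orientation: [-179.8, 0.3, -124.9]
force: [1.5, 0.0, -0.2]
opening: 0.0524
gripper_force: 0.0
```

>>> {"method": "send_rows", "body": {"deltas": [[[-0.05,0.01,0],0],[[-0.1,0.03,0],0],[[-0.15,0.05,0],0],[[-0.2,0.07,0],0],[[-0.24,0.09,0],0]]}}

```text
clock: 22.03
tool_pos: [0.6331, 0.3599, 0.2009]
orientation: [180.0, -0.0, -124.8]
force: [0.4, -0.5, -0.4]
opening: 0.0523
gripper_force: 0.0
```

```bash
python3 - <<'E'
from h import *; import pickle
go((.5182,.0674,.16,-125))
S={n:ctrl.snapshot(n) for n in("side","top")}
pickle.dump(S,open("S1.pkl","wb"))
p=[.5182,.0674,.02]; B={}
for n in S:
    u=proj(S[n],p)[0].round(0).astype(int); B[n]=(u[0]-25,u[1]-22,u[0]+25,u[1]+22)
print(B)
def c(n): b=B[n]; return cv2.resize(S[n]["color"][b[1]:b[3],b[0]:b[2],::-1],(400,352),interpolation=cv2.INTER_CUBIC)
cv2.imwrite("pics/i.png",np.hstack([c("side"),c("top")]))
E
```

```text
at [0.6331 0.3599 0.2009] [ 1.8000e+02 -3.0000e-02 -1.2484e+02] t 22.03 F [ 0.37 -0.47 -0.43] open 0.0523 j [ 45.  29.   2.   0. -63. -80.]
(0.5182, 0.0674, 0.16, -125) -> [ 0.3821 -0.091   0.0512] 0.0017 rows 7.6
{'side': (np.int64(302), np.int64(197), np.int64(352), np.int64(241)), 'top': (np.int64(302), np.int64(187), np.int64(352), np.int64(231))}
```

View pics/i.png

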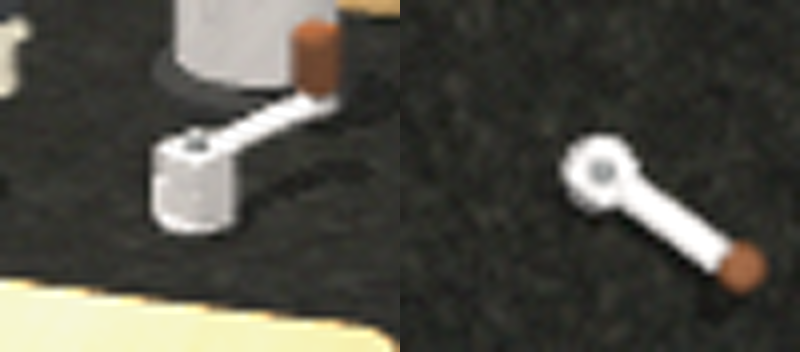

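The picture shows crank L upright, its hub bolt at side (326.2, 214.1) and top (326.8, 208.1). I'll triangulate it.

```bash
python3 - <<'E'
from h import *; import pickle
S=pickle.load(open("S1.pkl","rb")); s,t=S["side"],S["top"]
h=[(s,np.array([326.2,214.1])),(t,np.array([326.8,208.1]))]
print(tri(h),tri(h,.038),tri(h[1:],.038)[0]); 
k=[(s,np.array([341.3,200.1])),(t,np.array([344.3,219.9]))]
K=tri(k,.074)[0];H=tri(h,.038)[0];print(K,np.degrees(np.arctan2(*(K-H)[[1,0]])),np.linalg.norm((K-H)[:2]))
go((.5182,.0674,.16,-125))
E
```

```text
(array([0.5198, 0.0693, 0.0405]), array([ 0.13,  0.01, -0.02, -0.14])) (array([0.52  , 0.0683, 0.038 ]), array([ 0.11,  0.49,  0.21, -0.16])) [0.5193 0.0691 0.038 ]
[ 4.719e-01 -2.000e-04  7.400e-02] -125.07613844023523 0.08370101552550006
at [0.6328 0.3633 0.1998] [-1.8000e+02 -2.0000e-02 -1.2461e+02] t 22.13 F [ 0.22 -1.68 -1.62] open 0.0523 j [ 45.  29.   2.   0. -63. -80.]
(0.5182, 0.0674, 0.16, -125) -> [ 0.3858 -0.0921  0.0497] 0.0044 rows 7.7
```

>>> {"method": "send_rows", "body": {"deltas": [[[0.15,-0.036,0],0],[[0.385,-0.092,0],0],[[0.385,-0.092,0],0],[[0.385,-0.092,0],0],[[0.385,-0.092,0],0]]}}

```text
clock: 22.55
tool_pos: [0.5554, 0.1621, 0.2011]
orientation: [180.0, -0.0, -124.8]
force: [0.1, -0.2, 0.4]
opening: 0.0524
gripper_force: 0.0
```

```bash
python3 - <<'E'
from h import *
go((.52,.0686,.16,-125))
E
```

```text
at [0.5554 0.1621 0.2011] [ 1.7999e+02 -4.0000e-02 -1.2481e+02] t 22.55 F [ 0.08 -0.17  0.43] open 0.0524 j [ 36.  16. -19.   0. -55. -70.]
(0.52, 0.0686, 0.16, -125) -> [ 0.1212 -0.0304  0.0513] 0.0021 rows 2.6
```

>>> {"method": "send_rows", "body": {"deltas": [[[0.05,-0.012,0.01],0],[[0.09,-0.022,0.02],0],[[0.121,-0.03,0.04],0],[[0.121,-0.03,0.05],0],[[0.121,-0.03,0.05],0]]}}

```text
clock: 22.97
tool_pos: [0.5195, 0.069, 0.1601]
orientation: [179.9, -0.1, -125.0]
force: [0.4, 0.8, -0.1]
opening: 0.0525
gripper_force: 0.0
```

```bash
python3 - <<'E'
from h import *
go((.52,.0686,.076,-125))
E
```

```text
at [0.5195 0.069  0.1601] [ 1.7991e+02 -1.4000e-01 -1.2497e+02] t 22.97 F [ 0.37  0.83 -0.13] open 0.0525 j [ 29.  14. -28.  -0. -48. -64.]
(0.52, 0.0686, 0.076, -125) -> [ 1.000e-04 -7.000e-04  1.051e-01] 0.0003 rows 2.0
```

>>> {"method": "send_rows", "body": {"deltas": [[[0,-0.0005,0.04],0],[[0,-0.0005,0.08],0],[[0,-0.0005,0.105],0],[[0,-0.0005,0.105],0],[[0,-0.0005,0.105],0]]}}

```text
clock: 23.38
tool_pos: [0.5216, 0.071, 0.0772]
orientation: [180.0, -0.1, -124.8]
force: [-0.0, -0.2, 0.8]
opening: 0.0525
gripper_force: 0.0
```

>>> {"method": "send_rows", "body": {"deltas": [[[0,0,0],0],[[0,0,0],0],[[0,0,0],0],[[0,0,0],0],[[0,0,0],0]], "gripper": 0}}

```text
clock: 23.8
tool_pos: [0.5219, 0.0708, 0.0785]
orientation: [-179.9, 0.1, -124.8]
force: [-0.3, 0.4, 5.5]
opening: 0.028
gripper_force: 30.0
```

>>> {"method": "send_rows", "body": {"deltas": [[[0,0,0],0],[[0,0,0],0],[[0,0,-0.02],0],[[0,0,-0.06],0],[[0,0,-0.11],0]]}}

```text
clock: 24.22
tool_pos: [0.5196, 0.0698, 0.1642]
orientation: [179.8, -0.3, -124.9]
force: [1.4, 1.5, -0.6]
opening: 0.0277
gripper_force: 30.0
```

```bash
python3 - <<'E'
from h import *
go((.514,-.0885,.262,-125))
E
```

```text
at [0.5196 0.0698 0.1642] [ 179.82   -0.29 -124.87] t 24.22 F [ 1.4   1.45 -0.57] open 0.0277 j [ 29.  14. -28.  -0. -49. -64.]
(0.514, -0.0885, 0.262, -125) -> [ 0.1663 -0.1074 -0.1222] 0.0015 rows 4.5
```

>>> {"method": "send_rows", "body": {"deltas": [[[0,0,-0.05],0],[[0,0,-0.1],0],[[0.05,-0.03,-0.122],0],[[0.1,-0.065,-0.124],0],[[0.14,-0.09,-0.124],0]]}}

```text
clock: 24.63
tool_pos: [0.5172, -0.0521, 0.2666]
orientation: [-179.9, 0.2, -124.7]
force: [1.1, 1.0, -2.3]
opening: 0.0277
gripper_force: 30.0
```

>>> {"method": "send_rows", "body": {"deltas": [[[0.0235,-0.0165,0],0],[[0.0235,-0.0165,0],0],[[0.0235,-0.0165,0],0],[[0.0235,-0.0165,0],0],[[0.0235,-0.0165,0],0]]}}

```text
clock: 25.05
tool_pos: [0.517, -0.0738, 0.2643]
orientation: [180.0, -0.0, -124.8]
force: [0.0, 0.5, -1.3]
opening: 0.0275
gripper_force: 30.0
```

>>> {"method": "send_rows", "body": {"deltas": [[[0,0,0],0],[[0,0,0],0],[[0,0,0],0],[[0,0,0],0],[[0,0,0],0]]}}

```text
clock: 25.47
tool_pos: [0.5171, -0.0742, 0.2645]
orientation: [-180.0, -0.0, -124.8]
force: [-0.2, -0.9, -0.9]
opening: 0.0278
gripper_force: 30.0
```

```bash
python3 - <<'E'
from h import *
go((.5157,-.0861,.245,-125))
S={n:ctrl.snapshot(n) for n in("side","top")}
save(S["side"],"j.png",(294,140,374,200),8)
E
```

```text
at [ 0.5171 -0.0742  0.2645] [-180.    -0.  -124.8] t 25.47 F [-0.17 -0.85 -0.91] open 0.0278 j [ 13.   7. -21.   0. -62. -48.]
(0.5157, -0.0861, 0.245, -125) -> [ 0.0133 -0.0071  0.0243] 0.0022 rows 0.5
```

View pics/j.png

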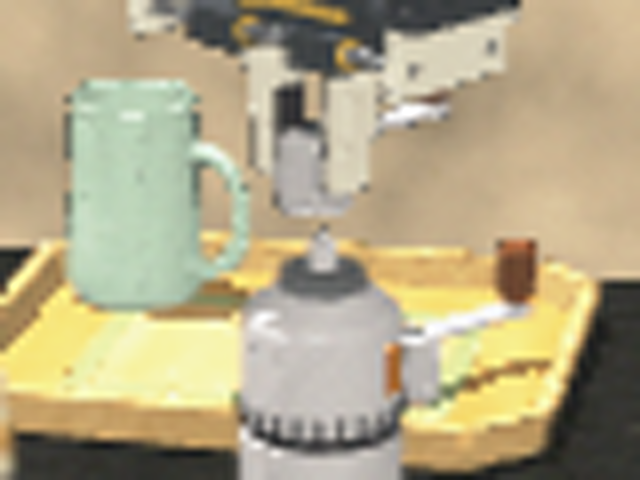

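Viewed: foot spans about 273–351 (centre 312) against the spindle tip at 322, so the hub is about 4 mm too far in +x. I'll confirm it numerically from the pixel profiles.

```bash
python3 - <<'E'
from h import *
s=ctrl.snapshot("side"); g=s["color"].astype(int)
for r in (164,165,166,167,169,170,171,172): print(r,[tuple(int(v) for v in g[r,c])[0]-int(g[r,c][2]) for c in range(324,344)],"|",[int(g[r,c].sum()//3) for c in range(324,344)])
print(proj(s,[[.5171,-.0742,.186],[.5141,-.0888,.172],[.5151,-.0888,.172],[.5141,-.0742,.186]]).round(2))
E
```

```text
164 [0, 43, 53, 54, 18, 8, 9, 12, 9, 8, 5, 13, 18, 16, 45, 52, 53, 48, 48, 48] | [198, 176, 169, 165, 119, 168, 179, 179, 178, 187, 158, 174, 180, 167, 166, 159, 158, 154, 149, 153]
165 [1, 45, 53, 54, 19, 8, 7, 8, 9, 9, 8, 8, 7, 8, 46, 54, 51, 50, 49, 49] | [184, 172, 167, 164, 111, 163, 172, 172, 172, 186, 182, 171, 174, 173, 165, 162, 156, 154, 152, 155]
166 [2, 43, 53, 51, 51, 17, 10, 12, 10, 11, 10, 10, 9, 45, 53, 52, 50, 51, 49, 50] | [190, 169, 163, 159, 159, 142, 179, 195, 206, 183, 194, 191, 186, 169, 162, 161, 158, 154, 154, 157]
167 [3, 40, 52, 51, 52, 48, 49, 47, 51, 53, 54, 53, 54, 54, 54, 53, 52, 50, 50, 51] | [187, 167, 160, 159, 156, 155, 154, 154, 159, 162, 166, 165, 166, 164, 164, 163, 158, 155, 154, 157]
169 [0, 64, 58, 56, 53, 51, 53, 53, 52, 17, 8, 44, 56, 57, 54, 54, 55, 52, 52, 53] | [178, 167, 160, 160, 159, 159, 157, 157, 158, 144, 193, 177, 171, 167, 167, 164, 161, 161, 159, 161]
170 [1, 83, 111, 108, 109, 110, 103, 103, 65, 17, 9, 11, 88, 109, 98, 77, 58, 56, 54, 55] | [205, 179, 179, 190, 194, 196, 204, 205, 197, 182, 180, 202, 202, 192, 157, 143, 161, 163, 165, 166]
171 [25, 95, 110, 106, 103, 107, 110, 109, 48, 15, 9, 9, 85, 109, 107, 109, 107, 108, 107, 96] | [170, 173, 172, 161, 160, 171, 171, 173, 167, 187, 196, 192, 176, 173, 176, 171, 175, 188, 196, 207]
172 [66, 106, 107, 106, 108, 69, 35, 5, 3, 8, 10, 8, 3, 22, 49, 94, 100, 108, 106, 109] | [168, 172, 174, 181, 176, 143, 114, 95, 135, 186, 196, 192, 120, 107, 128, 154, 156, 172, 176, 174]
[[332.8  165.52]
 [334.02 167.77]
 [333.77 167.76]
 [333.55 165.55]]
```

>>> {"method": "send_rows", "body": {"deltas": [[[0,0,0],-0.08],[[0,0,0],-0.16],[[0,0,0],-0.24],[[0,0,0],-0.32],[[0,0,0],-0.4]]}}

```text
clock: 26.03
tool_pos: [0.517, -0.0745, 0.2645]
orientation: [-180.0, 0.0, -88.7]
force: [0.4, -0.0, -1.4]
opening: 0.028
gripper_force: 30.0
```

>>> {"method": "send_rows", "body": {"deltas": [[[0,0,0],-0.08],[[0,0,0],-0.16],[[0,0,0],-0.24],[[0,0,0],-0.32],[[0,0,0],-0.4]]}}

```text
clock: 26.45
tool_pos: [0.517, -0.0745, 0.2645]
orientation: [-180.0, 0.0, -52.9]
force: [-0.1, 0.5, -2.6]
opening: 0.0277
gripper_force: 30.0
```

>>> {"method": "send_rows", "body": {"deltas": [[[0,0,0],-0.08],[[0,0,0],-0.16],[[0,0,0],-0.2],[[0,0,0],-0.2],[[0,0,0],-0.2]]}}

```text
clock: 26.87
tool_pos: [0.517, -0.0745, 0.2644]
orientation: [180.0, 0.0, -35.4]
force: [0.9, 0.1, -1.3]
opening: 0.0278
gripper_force: 30.0
```

```bash
python3 - <<'E'
from h import *
go((.5144,-.088,.25,-35))
s=ctrl.snapshot("side"); g=s["color"].astype(int)
for r in (163,164,165,166,167): print(r,[tuple(int(v) for v in g[r,c])[0]-int(g[r,c][2]) for c in range(324,344)],"|",[int(g[r,c].sum()//3) for c in range(324,344)])
print(proj(s,[[.5171,-.0742,.186],[.5161,-.0742,.186]]).round(2))
E
```

```text
at [ 0.517  -0.0745  0.2644] [ 1.7999e+02  1.0000e-02 -3.5360e+01] t 26.87 F [ 0.91  0.06 -1.29] open 0.0278 j [ 13.   7. -21.  -0. -62.  41.]
(0.5144, -0.088, 0.25, -35) -> [0.0071 0.0157 0.018 ] -0.004 rows 0.5
163 [2, 47, 28, 31, 30, 32, 33, 24, 10, 8, 9, 9, 8, 46, 53, 52, 51, 50, 48, 47] | [137, 160, 148, 193, 203, 204, 203, 171, 155, 176, 181, 180, 178, 171, 166, 165, 161, 156, 153, 155]
164 [2, 44, 53, 55, 21, 21, 20, 11, 8, 8, 10, 11, 10, 46, 55, 53, 53, 49, 47, 48] | [199, 176, 168, 165, 168, 180, 182, 156, 181, 182, 181, 181, 179, 171, 167, 161, 157, 153, 149, 152]
165 [0, 43, 54, 53, 17, 7, 8, 8, 8, 10, 8, 9, 8, 43, 54, 53, 51, 51, 48, 49] | [185, 172, 166, 163, 171, 171, 171, 171, 178, 193, 172, 169, 174, 168, 164, 161, 155, 154, 153, 155]
166 [1, 43, 54, 53, 51, 17, 11, 10, 10, 10, 11, 11, 7, 48, 54, 52, 50, 49, 50, 51] | [191, 170, 162, 161, 158, 148, 184, 200, 188, 201, 196, 188, 123, 155, 162, 160, 156, 154, 153, 156]
167 [2, 41, 53, 51, 52, 48, 51, 48, 51, 54, 53, 54, 54, 54, 54, 54, 52, 52, 49, 52] | [189, 165, 159, 159, 158, 154, 153, 153, 158, 162, 166, 166, 166, 164, 165, 162, 158, 155, 154, 158]
[[332.8  165.52]
 [333.05 165.53]]
```

>>> {"method": "send_rows", "body": {"deltas": [[[0.0066,0.0158,0],0],[[0.0066,0.0158,0.006],0],[[0.0066,0.0158,0.015],0],[[0.0066,0.0158,0.023],0],[[0.0066,0.0158,0.025],0]]}}

```text
clock: 27.33
tool_pos: [0.5134, -0.0876, 0.2428]
orientation: [179.9, 0.1, -35.3]
force: [0.4, 0.0, -1.6]
opening: 0.0274
gripper_force: 30.0
```

>>> {"method": "send_rows", "body": {"deltas": [[[0,0,0],0],[[0,0,0.001],0],[[0,0,0.002],0],[[0,0,0.003],0],[[0,0,0.003],0]]}}

```text
clock: 27.75
tool_pos: [0.5141, -0.0878, 0.2421]
orientation: [-180.0, -0.0, -35.2]
force: [-0.6, -0.2, -1.6]
opening: 0.0279
gripper_force: 30.0
```

```bash
python3 - <<'E'
from h import *
go((.514,-.0879,.2425,-35))
E
```

```text
at [ 0.5141 -0.0878  0.2421] [-179.99   -0.    -35.21] t 27.75 F [-0.63 -0.19 -1.56] open 0.0279 j [ 12.   8. -23.  -0. -59.  43.]
(0.514, -0.0879, 0.2425, -35) -> [ 0.      0.0002 -0.0005] -0.0024 rows 0.0
```

>>> {"method": "send_rows", "body": {"deltas": [[[0,0,0.001],0],[[0,0,0.002],0],[[0,0,0.003],0],[[0,0,0.003],0],[[0,0,0.003],0]]}}

```text
clock: 28.17
tool_pos: [0.5143, -0.0879, 0.241]
orientation: [-180.0, -0.1, -35.2]
force: [-3.1, 0.9, 8.6]
opening: 0.0279
gripper_force: 30.0
```

>>> {"method": "send_rows", "body": {"deltas": [[[-0.0003,0,0],0.045],[[-0.0003,0,0],0.09],[[-0.0003,0,0],0.135],[[-0.0003,0,0],0.18],[[-0.0003,0,0],0.225]]}}

```text
clock: 28.58
tool_pos: [0.5143, -0.0884, 0.2411]
orientation: [-180.0, -0.1, -55.6]
force: [-2.1, -3.0, 7.1]
opening: 0.0281
gripper_force: 30.0
```

>>> {"method": "send_rows", "body": {"deltas": [[[0,0,0],0.045],[[0,0,0],0.09],[[0,0,0],0.135],[[0,0,0],0.18],[[0,0,0],0.225]]}}

```text
clock: 29.0
tool_pos: [0.5144, -0.0885, 0.2411]
orientation: [-179.9, -0.1, -75.9]
force: [-0.2, -2.8, 7.7]
opening: 0.0277
gripper_force: 30.0
```

>>> {"method": "send_rows", "body": {"deltas": [[[0,0,0],0.045],[[0,0,0],0.09],[[0,0,0],0.135],[[0,0,0],0.18],[[0,0,0],0.225]]}}

```text
clock: 29.42
tool_pos: [0.5138, -0.0877, 0.2402]
orientation: [-180.0, 0.0, -96.2]
force: [-2.6, 1.2, 4.1]
opening: 0.0279
gripper_force: 30.0
```

```bash
python3 - <<'E'
from h import *
go((.514,-.0879,.2425,-95))
print(ctrl.get_obs()['moment'])
E
```

```text
at [ 0.5138 -0.0877  0.2402] [-179.97    0.    -96.16] t 29.42 F [-2.61  1.2   4.09] open 0.0279 j [ 12.   8. -23.   0. -59. -18.]
(0.514, -0.0879, 0.2425, -95) -> [ 0.0002 -0.0002 -0.0028] -0.0129 rows 0.2
[ 0.69973982  0.94552084 -0.01749915]
```

>>> {"method": "send_rows", "body": {"deltas": [[[0,0,0.001],0],[[0,0,0.002],0],[[0,0,0.003],0],[[0,0,0.003],0],[[0,0,0.003],0]]}}

```text
clock: 29.83
tool_pos: [0.5138, -0.0873, 0.237]
orientation: [180.0, 0.0, -95.9]
force: [-1.6, 5.3, 0.7]
opening: 0.0275
gripper_force: 30.0
```

It's engaged and going down. I'll follow it home.

>>> {"method": "send_rows", "body": {"deltas": [[[-0.0006,0,0.002],0],[[-0.0008,0,0.004],0],[[-0.0008,0,0.006],0],[[-0.0008,0,0.007],0],[[-0.0008,0,0.008],0]]}}

```text
clock: 30.25
tool_pos: [0.5138, -0.087, 0.2307]
orientation: [180.0, -0.0, -96.0]
force: [-2.6, 4.6, 2.6]
opening: 0.0278
gripper_force: 30.0
```

>>> {"method": "send_rows", "body": {"deltas": [[[-0.0006,0,0.001],0],[[-0.0008,0,0.003],0],[[-0.0008,0,0.004],0],[[-0.0008,0,0.005],0],[[-0.0008,0,0.005],0]]}}

```text
clock: 30.67
tool_pos: [0.5138, -0.0868, 0.2284]
orientation: [-180.0, -0.0, -95.9]
force: [-9.2, 4.3, 15.8]
opening: 0.0278
gripper_force: 30.0
```

The crank is at seat height (TCP 0.228, reaction 16 N). I'll let go of it.

>>> {"method": "send_rows", "body": {"deltas": [[[0,0,-0.001],0],[[0,0,-0.001],0],[[0,0,-0.001],0],[[0,0,-0.001],0],[[0,0,-0.001],0]], "gripper": 0.7}}

```text
clock: 31.08
tool_pos: [0.5141, -0.0866, 0.2274]
orientation: [180.0, -0.0, -96.0]
force: [0.3, 0.4, -0.4]
opening: 0.0554
gripper_force: 0.0
```

>>> {"method": "send_rows", "body": {"deltas": [[[0,0,0],0],[[0,0,-0.01],0],[[0,0,-0.025],0],[[0,0,-0.037],0],[[0,0,-0.037],0]]}}

```text
clock: 31.5
tool_pos: [0.5152, -0.0864, 0.2598]
orientation: [-179.8, 0.0, -95.9]
force: [1.2, 0.2, 0.1]
opening: 0.0612
gripper_force: 0.0
```

```bash
python3 - <<'E'
from h import *
o=ctrl.get_obs()
S={n:ctrl.snapshot(n) for n in("side","top")}
s=S["side"]
for r in ctrl.cut_out(s,"crank_a"):
    ys,xs=np.nonzero(r["pixels"]); print("crank",round(r["conf"],2),(np.array(r["xy"])*[640,400]).round(1),xs.min(),xs.max(),ys.min(),ys.max())
for r in ctrl.cut_out(s,"crank_a_knob"):
    ys,xs=np.nonzero(r["pixels"]); print("knob",round(r["conf"],2),(np.array(r["xy"])*[640,400]).round(1),xs.min(),xs.max(),ys.min(),ys.max())
c=np.array([.5143,-.0878])
for dz in(0,.014): print(dz,proj(s,[[*c,.150+dz],[*c,.188+dz],[.505,-.171,.188+dz],[.505,-.171,.224+dz]]).round(1).tolist())
g=s["color"].astype(int)
print([(r,[int(x) for x in g[r,334]]) for r in range(158,180)])
go((.5053,-.1715,.257,-96))
E
```

```text
crank 0.85 [287.2 306.6] 277 296 279 326
crank 0.7 [376.6 272.1] 366 389 246 284
crank 0.64 [337.8 167.4] 330 341 150 174
crank 0.62 [355.5 303.4] 341 384 285 321
crank 0.46 [347.2 180.9] 344 360 170 189
knob 0.69 [382.  290.1] 375 384 286 299
knob 0.53 [282.5 285.1] 276 285 278 292
knob 0.41 [337.9 155.4] 336 340 150 157
0 [[333.9, 173.1], [334.0, 164.0], [339.0, 158.0], [339.1, 149.7]]
0.014 [[333.9, 169.8], [334.0, 160.6], [339.0, 154.8], [339.2, 146.4]]
[(158, [196, 175, 142]), (159, [198, 174, 140]), (160, [198, 178, 141]), (161, [200, 179, 144]), (162, [148, 140, 128]), (163, [103, 103, 103]), (164, [109, 110, 111]), (165, [196, 191, 186]), (166, [199, 194, 192]), (167, [197, 192, 188]), (168, [195, 190, 185]), (169, [198, 193, 188]), (170, [196, 191, 188]), (171, [197, 193, 187]), (172, [199, 193, 187]), (173, [187, 181, 175]), (174, [171, 167, 163]), (175, [102, 104, 103]), (176, [102, 103, 104]), (177, [139, 138, 135]), (178, [197, 193, 187]), (179, [200, 195, 190])]
at [ 0.5137 -0.0864  0.2569] [179.97   0.   -95.97] t 31.7 F [ 0.13 -0.01 -0.58] open 0.0614 j [ 12.   8. -22.  -0. -61. -18.]
(0.5053, -0.1715, 0.257, -96) -> [ 0.1069 -0.0006 -0.0002] 0.0003 rows 2.1
```

The crank is home: the knob rows 150–157 and bolt row 164 match the seat-height projection. Next I'll take the knob.

>>> {"method": "send_rows", "body": {"deltas": [[[0.04,0,0],0],[[0.08,0,0],0],[[0.107,-0.001,0],0],[[0.107,-0.001,0],0],[[0.107,-0.001,0],0]]}}

```text
clock: 32.12
tool_pos: [0.5054, -0.1726, 0.2565]
orientation: [179.9, -0.0, -96.1]
force: [0.3, 0.2, -0.6]
opening: 0.0614
gripper_force: 0.0
```

>>> {"method": "send_rows", "body": {"deltas": [[[0,0,0],0],[[0,0,0],0],[[0,0,0],0],[[0,0,0],0],[[0,0,0],0]], "gripper": 0}}

```text
clock: 32.53
tool_pos: [0.506, -0.1711, 0.2573]
orientation: [-180.0, 0.0, -95.9]
force: [0.3, -0.2, -1.0]
opening: 0.0335
gripper_force: 0.0
```

>>> {"method": "send_rows", "body": {"deltas": [[[0,0,0],0],[[0,0,0],0],[[0,0,0],0],[[0,0,0],0],[[0,0,0],0]]}}

```text
clock: 32.95
tool_pos: [0.5059, -0.1715, 0.2572]
orientation: [180.0, 0.0, -96.0]
force: [0.0, 0.8, -0.4]
opening: 0.0231
gripper_force: 30.0
```

```bash
python3 - <<'E'
from h import *
go((.5053,-.1715,.257,-96))
o=ctrl.get_obs();y0=o["orientation"][2];p=o["tool_pos"][:2]
c,s=np.cos(np.radians(y0)),np.sin(np.radians(y0))
ctr=np.array([.5142,-.0878]);d=p-ctr;r=np.linalg.norm(d);ph=np.arctan2(d[1],d[0]);print("r",r,np.degrees(ph))
for k in range(0,200,17):
    a=ph-np.radians(k);q=ctr+.085*np.array([np.cos(a),np.sin(a)])-(ctr+.085*d/r)
    print(k,[round(v,4) for v in((c*q[0]+s*q[1])/.8,(s*q[0]-c*q[1])/.8)])
E
```

```text
at [ 0.5059 -0.1715  0.2572] [ 1.800e+02  1.000e-02 -9.596e+01] t 32.95 F [ 0.05  0.85 -0.37] open 0.0231 j [  2.   9. -20.  -0. -61.  -8.]
(0.5053, -0.1715, 0.257, -96) -> [0.0001 0.0007 0.0002] 0.0004 rows 0.0
r 0.08411328164222186 -95.665788923248
0 [np.float64(-0.0), np.float64(0.0)]
17 [np.float64(-0.0045), np.float64(0.0311)]
34 [np.float64(-0.0179), np.float64(0.0595)]
51 [np.float64(-0.039), np.float64(0.0828)]
68 [np.float64(-0.0659), np.float64(0.0989)]
85 [np.float64(-0.0964), np.float64(0.1063)]
102 [np.float64(-0.1278), np.float64(0.1046)]
119 [np.float64(-0.1573), np.float64(0.0937)]
136 [np.float64(-0.1823), np.float64(0.0748)]
153 [np.float64(-0.2007), np.float64(0.0493)]
170 [np.float64(-0.2108), np.float64(0.0195)]
187 [np.float64(-0.2118), np.float64(-0.0118)]
```

>>> {"method": "send_rows", "body": {"deltas": [[[-0.0045,0.0311,0],0],[[-0.0179,0.0595,0],0],[[-0.039,0.0828,0],0],[[-0.0659,0.0989,0],0],[[-0.0964,0.1063,0],0]]}}

```text
clock: 33.37
tool_pos: [0.4283, -0.0863, 0.2578]
orientation: [-179.9, -0.0, -96.0]
force: [10.0, -4.5, -6.6]
opening: 0.023
gripper_force: 30.0
```

```bash
python3 - <<'E'
from h import *
go((.4290,-.0875,.257,-96))
o=ctrl.get_obs();d=o["tool_pos"][:2]-[.5142,-.0878];print(np.linalg.norm(d),np.degrees(np.arctan2(d[1],d[0])),o["gripper_force"])
E
```

```text
at [ 0.4283 -0.0863  0.2578] [-1.7989e+02 -2.0000e-02 -9.6040e+01] t 33.37 F [10.03 -4.47 -6.55] open 0.023 j [ 15.  -1. -31.   0. -60. -21.]
(0.429, -0.0875, 0.257, -96) -> [ 0.0013 -0.001   0.001 ] -0.0004 rows 0.0
0.08589129918931199 179.0284255610141 29.997896505519748
```

>>> {"method": "send_rows", "body": {"deltas": [[[-0.0314,-0.0025,0.0008],0],[[-0.0609,-0.0136,0.0008],0],[[-0.0855,-0.0323,0.0008],0],[[-0.1037,-0.0576,0.0008],0],[[-0.1136,-0.0868,0.0008],0]]}}

```text
clock: 33.78
tool_pos: [0.5073, -0.0013, 0.257]
orientation: [179.9, 0.0, -95.9]
force: [-2.2, -2.7, -0.5]
opening: 0.0229
gripper_force: 30.0
```

```bash
python3 - <<'E'
from h import *
go((.52,-.003,.257,-96))
o=ctrl.get_obs();d=o["tool_pos"][:2]-[.5142,-.0878];print(np.linalg.norm(d),np.degrees(np.arctan2(d[1],d[0])),o["gripper_force"])
E
```

```text
at [ 0.5073 -0.0013  0.257 ] [ 1.7994e+02  4.0000e-02 -9.5880e+01] t 33.78 F [-2.22 -2.69 -0.46] open 0.0229 j [ 22.   6. -23.  -0. -61. -28.]
(0.52, -0.003, 0.257, -96) -> [ 0.0005 -0.016   0.    ] 0.0014 rows 0.3
0.08678879134859978 94.52823411430646 30.000554090947844
```

>>> {"method": "send_rows", "body": {"deltas": [[[0.0007,-0.01,0],0],[[0.001,-0.02,0],0],[[0.0018,-0.023,0],0],[[0.0018,-0.023,0],0],[[0.0018,-0.023,0],0]]}}

```text
clock: 34.2
tool_pos: [0.5283, -0.0039, 0.2581]
orientation: [-179.7, 0.3, -95.9]
force: [1.4, 12.7, 6.7]
opening: 0.0231
gripper_force: 30.0
```

>>> {"method": "send_rows", "body": {"deltas": [[[0,0,0],0],[[0,0,0],0],[[0,0,0],0],[[0,0,0],0],[[0,0,0],0]], "gripper": 0.7}}

```text
clock: 34.62
tool_pos: [0.5258, -0.0066, 0.2564]
orientation: [180.0, -0.0, -96.0]
force: [-0.2, -0.6, -0.1]
opening: 0.0511
gripper_force: 0.0
```

>>> {"method": "send_rows", "body": {"deltas": [[[0,0,-0.01],0],[[0,0,-0.05],0],[[0,0,-0.1],0],[[0,0,-0.13],0],[[-0.05,0,-0.15],0]]}}

```text
clock: 35.03
tool_pos: [0.5302, 0.0288, 0.3808]
orientation: [-179.7, 0.0, -96.2]
force: [1.4, -0.2, 0.0]
opening: 0.0612
gripper_force: 0.0
```

>>> {"method": "send_rows", "body": {"deltas": [[[-0.05,0,0],0],[[-0.1,0,0],0],[[-0.15,0,0],0],[[-0.2,0,0],0],[[-0.24,0,0],0]]}}

```text
clock: 35.45
tool_pos: [0.5498, 0.2255, 0.3768]
orientation: [-180.0, 0.0, -95.9]
force: [1.1, 0.1, 0.8]
opening: 0.0608
gripper_force: 0.0
```

```bash
python3 - <<'E'
from h import *
go((.52,-.003,.257,-96))
S={n:ctrl.snapshot(n) for n in("side","top")}
for n,s in S.items():
  for th in("crank_a","crank_a_knob","mug","jar"):
    for r in ctrl.cut_out(s,th):
      ys,xs=np.nonzero(r["pixels"]); print(n,th,round(r["conf"],2),(np.array(r["xy"])*[640,400]).round(1),xs.min(),xs.max(),ys.min(),ys.max())
  a=np.radians(83);k=[.5142+.085*np.cos(a),-.0878+.085*np.sin(a)]
  print(n,"expect hub top, knob base/top",proj(s,[[.5142,-.0878,.188],[*k,.188],[*k,.224]]).round(1).tolist())
g=S["side"]["color"].astype(int);print([(r,[int(x) for x in g[r,334]]) for r in range(160,178)])
E
```

```text
at [0.5498 0.2255 0.3768] [-1.7997e+02  2.0000e-02 -9.5930e+01] t 35.45 F [1.06 0.14 0.75] open 0.0608 j [ 41.  11.  -2.   0. -77. -47.]
(0.52, -0.003, 0.257, -96) -> [0.288  0.0076 0.1497] 0.0008 rows 6.2
side crank_a 0.82 [356.1 302. ] 340 385 284 321
side crank_a 0.81 [284.1 307.8] 276 295 278 326
side crank_a 0.69 [374.8 271.7] 366 389 246 284
side crank_a 0.48 [349.7 178.6] 344 360 170 189
side crank_a 0.15 [328.1 166.8] 325 330 161 171
side crank_a_knob 0.6 [381.  288.4] 375 384 285 298
side crank_a_knob 0.54 [282.6 285.1] 276 285 278 292
side crank_a_knob 0.48 [326.6 165.2] 326 329 164 169
side mug 0.58 [308.9 166.3] 302 324 150 178
side jar 0.42 [289.4 185.1] 288 292 180 184
side expect hub top, knob base/top [[334.0, 164.0], [328.2, 170.7], [328.3, 161.6]]
top crank_a 0.68 [194. 202.] 186 210 192 208
top crank_a 0.64 [365.1 210.5] 351 377 198 222
top crank_a 0.6 [417.4 221.2] 407 433 213 233
top crank_a 0.58 [358.4 205.7] 346 373 202 212
top crank_a 0.36 [257.8 261.9] 244 262 248 263
top crank_a_knob 0.27 [274.7 223.8] 228 299 177 232
top mug 0.93 [451.9 169.8] 438 465 159 183
top jar 0.63 [368.3 161.8] 362 378 154 170
top expect hub top, knob base/top [[370.0, 208.7], [347.5, 205.5], [348.3, 205.1]]
[(160, [198, 178, 143]), (161, [201, 180, 145]), (162, [202, 177, 144]), (163, [133, 134, 131]), (164, [144, 148, 146]), (165, [247, 247, 247]), (166, [245, 243, 242]), (167, [206, 200, 195]), (168, [181, 175, 172]), (169, [198, 193, 187]), (170, [196, 192, 187]), (171, [196, 191, 188]), (172, [200, 193, 189]), (173, [188, 183, 179]), (174, [173, 168, 165]), (175, [101, 105, 104]), (176, [103, 104, 104]), (177, [140, 139, 136])]
```

The hub is still home (rows unchanged), the knob is at (328, 161–171) as expected after about 180°, and the mug and jar haven't moved. I'll hand in.

```bash
python3 -c "
from plant import ctrl
print(ctrl.close_job())"
```

```text
the job is handed in; nothing more can be done
None
```

I handed the job in at about 36 s: the fitting crank is home on the front mill and wound clockwise about half a turn by its knob, the other stands upright in the tray, and the mug and jar were not touched; hand-in returned no verdict.

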